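# Rebuild the filter stack under a squeeze-release cap

## Robot

A 7-joint arm with a two-finger parallel gripper is mounted at the origin on the work surface. World frame = base frame: x ahead of the robot, y to its left, z up, the work surface at z = 0. Lengths are in m, angles in rad, forces in N, time in s.
With the tool pointing down it reaches from about 0.4 to 0.85 m from the base axis. Payload 10.4 kg.
Tool frame: the origin (TCP) lies on the centre line of the jaws, within the pads' length; the fingertips stand 14 mm ahead of it and the grasp point (between the pads) lies 5 mm behind it (manip.tip_reach is the distance from the TCP to the fingertips, in m); z points along the fingers, y is the line along which they close (so a half turn about z gives the same grasp; the last joint's range is limited). The gripper opens to 85 mm and grips with 20 to 120 N. Pads are 22 mm wide; open, the fingers measure 114 mm over their backs; the gripper's body (76 mm by 85 mm) begins 54 mm behind the grasp point. The pads swing forward as they close: fully open they stand 13 mm farther back than shut.
Start: joints at [1.283, 0.332, -0.065, 1.46, 0.022, 1.35, -0.088], TCP at [0.164, -0.603, 0.225] pointing down, gripper open.
Joint ranges: [-2.6, 2.6], [-0.5, 2.12], [-1.47, 1.34], [0.16, 2.42], [-1.27, 4.41], [0.06, 2.06], [-2.6, 2.6]. Speed limits (rad/s): [2.22, 2.22, 2.79, 2.79, 3.14, 3.14, 3.14].

## Interface

Orientations are given as a unit quaternion [x, y, z, w].
In Python, from workcell import manip gives the robot as it stands.
- The arm moves only by the shell command python3 -m pendant 'ROWS' [FORCE]. ROWS is JSON, a list of rows, each a list of 7 numbers: the shift along the tool's x, y, z in units of 50 mm (1.0 is 50 mm), then the turn, a rotation vector about the tool's x, y, z in units of 8 degrees (1.0 is 8 degrees), then the opening, from -1 (shut) to 1 (fully open), so that 0 is half open. In form: [[dx, dy, dz, ax, ay, az, jaw], ...]. A call has exactly 10 rows; each row is the pose to reach, as a shift and turn from the pose commanded when the call began, along the tool's axes at that moment; what a row does not reach only later rows make up. A row lasts 1/8 s, in which the tool goes at most 62.5 mm and 10.7 degrees, less where a joint would pass 70% of its speed; a pose out of reach is approached as far as the arm can. A call with a gripper value outside its range is refused whole. The fingers move at their own pace and stop on an object; FORCE is the grip in N (left out, the last holds). Time passes only in rows, so rows that repeat a pose let the fingers close, or fill a call up. It gives the time, the measured TCP pose, the force, the opening and the grip force at its end, in the units of the state.
- manip.get_obs(): the state, without advancing time (a new reading comes with each control period).
- manip.camera(name): name is "side" or "top" or "wrist"; returns (picture, depth): 420x560x3 uint8, red, green, blue; 420x560 float32, m along the optical axis (not along the pixel's ray), 0 where there is no reading.
- manip.get_calibration(name): a dict with "fx", "fy", "cx", "cy" (pixels), "D" ([k1, k2, p1, p2, k3] as OpenCV has them; the pictures are not rectified), "xyz" and "orientation" of the camera in the world. Camera axes: x right, y up, looking along -z (the intrinsics and any distortion apply to the point x, -y, -z); pixel columns grow to the right and rows downward; lengths in m; the calibration is good to about 2 mm. A picture is of the moment at which its call begins: read the wrist's pose just before it. get_calibration takes no time and is no camera call; for the wrist camera it gives the pose at the moment of the call.
- manip.hand_in(): hands the job in; it is judged then, once.
Trained networks look in the newest picture that a camera, given by its name, has taken for a name from the list of things; names that differ only in an ending like _2 or _b are one class to them, and where a whole thing is asked for, a point or a joint stands for the part that bears it (a point fixed in the world has none). Each returns a list of dicts, best first, with "p" (0 to 1); they miss things now and then, are a little off and sometimes report something else, mostly with a low value. They report only what shows in the picture. A call takes as long as a camera call. They do not tell look-alikes from the thing itself.
- manip.find_in(thing, camera): "box" ([left, top, right, bottom] in pixels, round what is visible of it).
- manip.trace(thing, camera): "pixels" (420x560 bool, what is visible of it) and "box" ([left, top, right, bottom] in pixels, round what is visible of it).
- manip.tip_of(thing, camera): "pixel" ([column, row] in pixels: a listed point, or the origin of a listed thing).
The state is a dict: "clock": time; "joint_pos": joint angles; "joint_velocities": joint speeds; "tau": joint torques, N m; "position": TCP position; "ee_rot": TCP orientation; "ft_force": force on the tool from outside, world axes, zero at the start; "torque": the same for the moment, N m; "grip_width": opening from 0.0 (shut) to 1.0 (fully open); "grasp_force": force on a finger pad.
Only numpy, scipy, OpenCV 4.12 (cv2) and the standard library are available. Lean on these libraries where they do the work, as an engineer would, in place of code of your own. Each camera call takes 0.05 s, during which the arm holds its last target. There are 200 camera calls.

## Task

Free the cap from the filter stand by squeezing its two side buttons, and stand it upright on the square mat. Then stack on the stand's post, lying flat, the perforated support plate first, next every white filter disc on the bench, and the small steel clamp ring last; finally put the cap back on the post with its buttons squeezed, slide it down until it stops on the clamp ring, and let go so that it latches there with both buttons sprung out. Leave the other things on the bench where they are.

Things in the scene. Friction and masses are not known exactly. Their poses are not given: they have to be found in the camera images.
- stand: Filter stand fixed to the bench: round white foot 90 mm across and 14 mm high, with an upright steel post in its middle. Origin under the centre of the foot, z up.
- seat (a point): Centre of the top of the foot, where the post rises and the lowest layer sits. The steel post is 18 mm thick and rises 58 mm above this point; its tip is tapered.
- post_tip (a point): Top of the post. The post is plain up to 31 mm above the seat, then grooved: three flat-bottomed ridges, 18 mm across and 3 mm high (the uppermost runs on into the tip), undersides 36, 44 and 52 mm above the seat, with a neck 10 mm thick below each. The cap's catches hook under one of these ridges.
- cap: Black quick-release cap, a ring 44 mm across, 22 mm high, bore 21 mm right through, about 115 g, with two grey ribbed spring buttons standing out of its sides at its own +y and -y. Origin: centre of its underside, z up. It starts latched on the empty post in the top groove, underside 41 mm above the seat, and cannot be pulled off. It can be turned freely on the post.
- cap_grip (a point): Point on the cap's axis midway between the buttons, 11 mm above its underside. Button faces are 22 mm wide and 16 mm high; 58 mm over both faces at rest, 46 mm with both squeezed home. Squeezed home together (4 N to start, 8.5 N each at the end) the catches inside leave the post and the cap slides freely up and down and can be carried so; let go, they spring back.
- cap_catch (a point): Point on the cap's axis at the level of the catches (7.2 mm above its underside; they are 2.5 mm thick). With the cap down on the full stack (underside 26, 34 or 42 mm above the seat for 1, 2 or 3 filter discs) the catches spring in under a ridge with 1.5 mm to spare.
- button_l (a joint): Travel of the button on the cap's +y side, m: 0 = out (at rest), 0.006 = pressed home. Moves towards the cap's axis.
- button_r (a joint): Travel of the button on the cap's -y side, m: 0 = out (at rest), 0.006 = pressed home. Moves towards the cap's axis.
- support: Support plate: flat aluminium ring 56 mm across, 8 mm thick, bore 22 mm, with a circle of twelve small dark holes, about 50 g. The lowest layer. Origin: centre of its underside, z up. Starts flat on the bench.
- clamp: Clamp ring: steel ring 36 mm across, 10 mm thick, bore 22 mm, about 45 g: the smallest and thickest of the rings. The top layer, under the cap. Origin: centre of its underside, z up. Starts flat on the bench.
- mat: Square blue silicone mat fixed to the bench, 100 x 100 mm, 2 mm thick, where the cap is put down meanwhile. Origin: centre of its underside.
- disc1: Filter disc: plain white rigid porous ring 46 mm across, 8 mm thick, bore 22 mm, about 30 g. One to three of these are present, all alike. Origin: centre of its underside, z up. Starts flat on the bench.
- disc2: Filter disc: plain white rigid porous ring 46 mm across, 8 mm thick, bore 22 mm, about 30 g. One to three of these are present, all alike. Origin: centre of its underside, z up. Starts flat on the bench.
- disc3: Filter disc: plain white rigid porous ring 46 mm across, 8 mm thick, bore 22 mm, about 30 g. One to three of these are present, all alike. Origin: centre of its underside, z up. Starts flat on the bench.
- jar: Small lidded jar 44 mm across, 45 mm high, origin under its centre. A bystander: leave it alone.
- slidebox: Cardboard slide box 32 x 80 x 30 mm, origin under its centre. A bystander: leave it alone.
- tube: Capped blood tube lying down, 75 mm long, 16 mm thick, origin under its middle. A bystander: leave it alone.
- timer: White bench timer 60 x 60 x 22 mm, origin under its centre. A bystander: leave it alone.
- tipbox: White box 50 x 70 x 45 mm, origin under its centre. A bystander: leave it alone.
- marker: Marker pen lying down, 130 mm long, 13 mm thick, origin under its middle. A bystander: leave it alone.
Mind the look-alikes: they are no part of the job. There is more than one size of the cap; the job needs the middle-sized.

How it is judged:
On the way, in this order (a step that is already met when the one before it is completed fails the run):
1. the cap is off the stand and stands upright on the square mat, let go, both buttons out (horizontal distance between cap and mat below 0.05 m and height (world z) of cap below 0.006 m and angle between cap's own z axis and vertical below 0.1 rad and value of joint each of button_l, button_r below 0.0015 m and contact force between the fingers and cap below 0.3 N), for 0.2 s.
2. the support plate lies flat on the foot around the post, let go (horizontal distance between support and seat below 0.0045 m and z of support in the frame of seat between -0.002 and 0.003 m and angle between support's own z axis and vertical below 0.12 rad and contact force between the fingers and support below 0.3 N), for 0.2 s.
3. every filter disc present lies on the post above the support plate, let go (horizontal distance between each of disc1, disc2, disc3 and seat below 0.0045 m and z of disc1 in the frame of seat between 0.006 and 0.027 m and angle between each of disc1, disc2, disc3's own z axis and vertical below 0.12 rad and z of disc2 in the frame of seat between 0.006 and 0.027 m and z of disc3 in the frame of seat between 0.006 and 0.027 m and contact force between the fingers and disc1 below 0.3 N and contact force between the fingers and disc2 below 0.3 N and contact force between the fingers and disc3 below 0.3 N), for 0.2 s.
4. the clamp ring lies flat on the post above all the discs, let go (horizontal distance between clamp and seat below 0.0045 m and z of clamp in the frame of seat between 0.014 and 0.035 m and angle between clamp's own z axis and vertical below 0.12 rad and z of clamp in the frame of disc1 above 0.0065 m and z of clamp in the frame of disc2 above 0.0065 m and z of clamp in the frame of disc3 above 0.0065 m and contact force between the fingers and clamp below 0.3 N), for 0.2 s.
At the end, for the whole second after the job is handed in: Support plate on the foot (within 3 mm), then all discs, then the clamp ring, flat and within 4.5 mm of the post axis; cap on top: underside 8.5 to 12.2 mm above that of the 10 mm clamp ring, level, on the axis within 4.5 mm, buttons out to within 1.5 mm, at rest, let go (horizontal distance between each of support, disc1, disc2, disc3, clamp, cap and seat below 0.0045 m and z of support in the frame of seat between -0.002 and 0.003 m and angle between each of support, disc1, disc2, disc3, clamp's own z axis and vertical below 0.12 rad and z of disc1 in the frame of seat between 0.006 and 0.027 m and z of disc2 in the frame of seat between 0.006 and 0.027 m and z of disc3 in the frame of seat between 0.006 and 0.027 m and z of clamp in the frame of seat between 0.014 and 0.035 m and z of clamp in the frame of disc1 above 0.0065 m and z of clamp in the frame of disc2 above 0.0065 m and z of clamp in the frame of disc3 above 0.0065 m and z of cap in the frame of clamp between 0.0085 and 0.0122 m and angle between cap's own z axis and vertical below 0.08 rad and value of joint each of button_l, button_r below 0.0015 m and contact force between the fingers and cap below 0.3 N and linear speed of cap below 0.02 m/s); the robot touches nothing.
It fails at once if a bystander is moved more than 4 cm or tipped (distance of any of jar, slidebox, tube, timer, tipbox, marker from where it was at the start of the episode above 0.04 m or angle between any of jar, slidebox, tube, timer, tipbox, marker's own z axis and vertical above 0.5 rad).
Of disc1, disc2, disc3 only 1 to 3 are there at a start; the rules pass over those that are not, and their reading is None.
At some moment in a run one of support, disc1, disc2, disc3, clamp may be knocked a few centimetres aside while the robot is not near it.
It also fails if it takes over 210 s, if anything falls off the work surface, if the arm or the gripper's body presses on something with over 40 N, if the wrist force passes 120 N, or if a joint passes its speed limit or range.

## Working session

There is one attempt and no reset: what is moved stays moved. The work goes in short steps, Python scripts to look and compute and a shell command to move; the robot and the scene stay as the last step left them, time stands still between calls to the robot, and variables do not carry over. Pictures are saved under pics/ and viewed, at most 14 in all, crops included, and the job is handed in when it is done.

```bash
ls; mkdir -p pics; python3 - <<'E'
from workcell import manip
import cv2,numpy as np
o=manip.get_obs();print({k:np.round(v,3).tolist() if not isinstance(v,float) else v for k,v in o.items()})
for c in("top","side"):
    im,d=manip.camera(c);cv2.imwrite(f"pics/{c}0.png",im[:,:,::-1]);print(c,manip.get_calibration(c))
    for t in("stand","cap","support","clamp","mat","disc1"):
        print(t,[(np.round(r["box"]).astype(int).tolist(),round(r["p"],2)) for r in manip.find_in(t,c)])
E
```

```text
pics
{'clock': 0.0, 'joint_pos': [1.283, 0.333, -0.065, 1.461, 0.022, 1.35, -0.088], 'joint_velocities': [0.003, -0.0, 0.001, -0.0, 0.002, -0.002, -0.001], 'tau': [0.0, -62.545, 0.05, -39.162, 0.016, 0.01, 0.0], 'position': [0.163, -0.603, 0.224], 'ee_rot': [0.991, 0.132, -0.0, -0.001], 'ft_force': [-0.717, 0.722, 0.491], 'torque': [-0.031, 0.04, 0.036], 'grasp_force': 0.0, 'grip_width': 1.00309531114419}
top {'fx': 527.5885682797975, 'fy': 527.5885682797975, 'cx': 281.10571392043676, 'cy': 211.47471712958261, 'D': array([-0.01224298,  0.        ,  0.        ,  0.        ,  0.        ]), 'xyz': array([ 0.35043323, -0.0112246 ,  1.39199984]), 'orientation': array([ 0.05400031, -0.04316308, -0.7021749 ,  0.70864048])}
stand [([275, 176, 309, 220], 0.8)]
cap [([284, 189, 303, 209], 0.82), ([232, 155, 266, 181], 0.62), ([330, 207, 340, 224], 0.46)]
support [([197, 234, 216, 256], 0.55)]
clamp [([408, 210, 421, 223], 0.59)]
mat [([183, 186, 225, 226], 0.92), ([141, 198, 163, 219], 0.29)]
disc1 [([352, 244, 367, 266], 0.74), ([142, 198, 160, 223], 0.62), ([151, 265, 170, 283], 0.55), ([361, 190, 378, 207], 0.5), ([291, 257, 296, 277], 0.16)]
side {'fx': 390.947477683628, 'fy': 390.947477683628, 'cx': 283.2544254781196, 'cy': 213.19202005613658, 'D': array([0.01172247, 0.        , 0.        , 0.        , 0.        ]), 'xyz': array([ 0.2387368 , -0.63816951,  0.49824   ]), 'orientation': array([ 0.4835446 , -0.11267304, -0.20282682,  0.8440087 ])}
stand [([274, 231, 321, 261], 0.94)]
cap [([284, 200, 315, 217], 0.87), ([283, 214, 304, 233], 0.73), ([296, 271, 315, 287], 0.62), ([202, 258, 238, 274], 0.53), ([338, 290, 366, 311], 0.27)]
support [([285, 225, 294, 232], 0.6), ([413, 302, 462, 339], 0.5)]
clamp [([359, 349, 382, 374], 0.91)]
mat [([281, 213, 304, 234], 0.65), ([224, 190, 271, 213], 0.6)]
disc1 [([198, 203, 217, 219], 0.73), ([339, 290, 367, 310], 0.6), ([256, 307, 282, 331], 0.56)]
```

```bash
python3 - <<'E'
import cv2
a=cv2.imread("pics/top0.png")[140:320,110:450];cv2.imwrite("pics/top1.png",cv2.resize(a,(800,424),interpolation=cv2.INTER_CUBIC))
a=cv2.imread("pics/side0.png")[140:420,140:510];cv2.imwrite("pics/side1.png",cv2.resize(a,(792,600),interpolation=cv2.INTER_CUBIC))
E
```

```text
(no output)
```

View pics/top1.png

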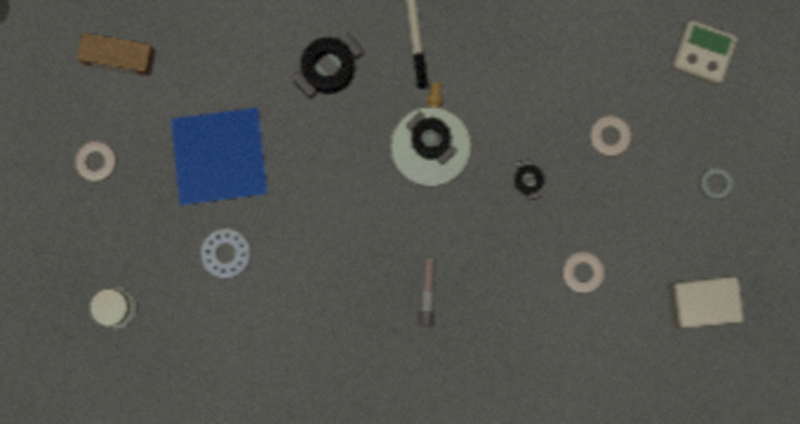

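View pics/side1.png

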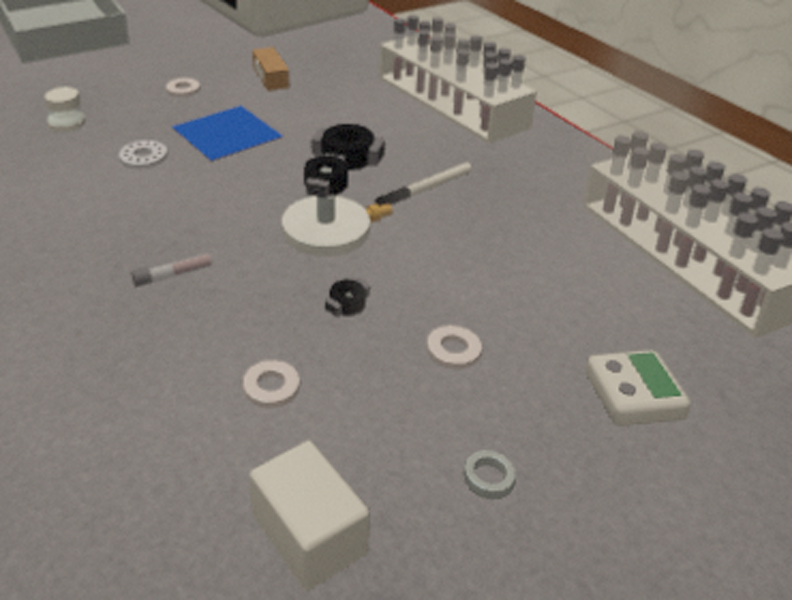

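The top view shows these things, with full-picture pixels:
- **Caps:** three candidates. The large one (249,168) lies loose, the middle one (293,199) sits on the stand's post, and the small one (335,215) lies loose. The one on the post fits, being middle-sized and latched on the stand.
- **Rings:** white discs at (150,208), (369,198) and (358,255), the clamp at (414,217) and the perforated support at (206,247).
- **Other:** the mat is at (203,206), and an orange spout is on the foot's far side.

```bash
cat > h.py <<'E'
from workcell import manip
import cv2,numpy as np
from scipy.spatial.transform import Rotation as R
def ray(c,px,cal=None):
    cal=cal or manip.get_calibration(c)
    K=np.array([[cal["fx"],0,cal["cx"]],[0,cal["fy"],cal["cy"]],[0,0,1]])
    u=cv2.undistortPoints(np.array(px,float).reshape(-1,1,2),K,np.array(cal["D"])).reshape(-1,2)
    d=np.c_[u[:,0],-u[:,1],-np.ones(len(u))]
    return np.array(cal["xyz"]),R.from_quat(cal["orientation"]).apply(d)
def plane(c,px,z,cal=None):
    o,d=ray(c,px,cal);return o+d*((z-o[2])/d[:,2])[:,None]
def cloud(c,mask,depth,cal=None):
    v,u=np.nonzero(mask&(depth>0));o,d=ray(c,np.c_[u,v],cal);return o+d*depth[v,u][:,None]
def totool(dw,dyaw=0):
    """world shift (m) -> tool rows units"""
    o=manip.get_obs();r=R.from_quat(o["ee_rot"]);return np.round(r.inv().apply(dw)/0.05,3)
def pose():
    o=manip.get_obs();r=R.from_quat(o["ee_rot"]);y=r.as_matrix()[:,1]
    print("t",round(o["clock"],2),"p",np.round(o["position"],4),"yaxis",np.round(y,3),"z",np.round(r.as_matrix()[:,2],3),"j7",round(o["joint_pos"][6],2),"g",round(o["grip_width"],3),"F",np.round(o["ft_force"],1),round(o["grasp_force"],1));return o
def ellipse(mask):
    cs,_=cv2.findContours(mask.astype(np.uint8),cv2.RETR_EXTERNAL,cv2.CHAIN_APPROX_NONE)
    return cv2.fitEllipse(max(cs,key=len))
E
python3 - <<'E'
from h import *
c="top";im,d=manip.camera(c)
H=dict(stand=.014,cap=.077,support=.008,clamp=.01,mat=.002,disc1=.008)
for t,h in H.items():
    for r in manip.trace(t,c):
        m=np.asarray(r["pixels"],bool)
        if m.sum()<20: continue
        e=ellipse(m);p=cloud(c,m,d)
        print(t,round(r["p"],2),np.round(e[0]),"W",np.round(plane(c,[e[0]],h)[0],3),"size mm",np.round(np.array(e[1])/527*1390,0),"zmed",np.round(np.percentile(p[:,2],[10,50,90]),3),"xymed",np.round(np.median(p[:,:2],0),3))
for t in("post_tip","cap_grip","seat","support","clamp","disc1","button_l","button_r"):
    r=manip.tip_of(t,c);print(t,[(np.round(x["pixel"]),round(x["p"],2)) for x in r])
E
```

```text
stand 0.55 [293. 200.] W [ 0.572 -0.021  0.014] size mm [ 84. 106.] zmed [0.011 0.015 0.021] xymed [ 0.564 -0.022]
cap 0.87 [250. 167.] W [0.645 0.092 0.077] size mm [57. 81.] zmed [0.013 0.029 0.034] xymed [0.657 0.094]
cap 0.82 [293. 198.] W [ 0.566 -0.02   0.077] size mm [42. 58.] zmed [0.068 0.076 0.081] xymed [ 0.567 -0.02 ]
cap 0.71 [206. 247.] W [0.442 0.197 0.077] size mm [49. 51.] zmed [0.005 0.009 0.012] xymed [0.448 0.208]
cap 0.66 [335. 216.] W [ 0.523 -0.125  0.077] size mm [30. 41.] zmed [0.003 0.015 0.02 ] xymed [ 0.532 -0.131]
cap 0.26 [358. 255.] W [ 0.424 -0.182  0.077] size mm [40. 41.] zmed [0.006 0.009 0.012] xymed [ 0.428 -0.191]
support 0.58 [206. 247.] W [0.446 0.207 0.008] size mm [55. 58.] zmed [0.002 0.008 0.012] xymed [0.446 0.208]
support 0.5 [409. 162.] W [ 0.679 -0.33   0.008] size mm [65. 67.] zmed [0.017 0.022 0.026] xymed [ 0.675 -0.327]
clamp 0.58 [415. 218.] W [ 0.526 -0.342  0.01 ] size mm [18. 24.] zmed [0.007 0.01  0.014] xymed [ 0.524 -0.349]
mat 0.96 [203. 206.] W [0.556 0.22  0.002] size mm [109. 113.] zmed [-0.     0.003  0.007] xymed [0.556
[... 222 characters left out ...]
0.224]
disc1 0.53 [358. 255.] W [ 0.428 -0.191  0.008] size mm [43. 46.] zmed [0.004 0.008 0.012] xymed [ 0.427 -0.192]
post_tip [(array([292., 196.]), 0.58)]
cap_grip [(array([250., 168.]), 0.82), (array([298., 196.]), 0.7), (array([336., 213.]), 0.54), (array([289., 204.]), 0.16)]
seat [(array([291., 202.]), 0.96)]
support [(array([151., 210.]), 0.41)]
clamp [(array([411., 218.]), 0.44)]
disc1 [(array([358., 254.]), 0.76), (array([151., 210.]), 0.49), (array([367., 198.]), 0.47)]Traceback (most recent call last):
  File "<stdin>", line 11, in <module>
ValueError: it knows: cap, cap_catch, cap_grip, clamp, disc, jar, marker, mat, post_tip, seat, slidebox, stand, support, timer, tipbox, tube
```

```bash
python3 -m pendant '[[10.8,-9.1,0,0,0,-14.7,1],[10.8,-9.1,0,0,0,-14.7,1],[10.8,-9.1,0,0,0,-14.7,1],[10.8,-9.1,0,0,0,-14.7,1],[10.8,-9.1,0,0,0,-14.7,1],[10.8,-9.1,0,0,0,-14.7,1],[10.8,-9.1,0,0,0,-14.7,1],[10.8,-9.1,0,0,0,-14.7,1],[10.8,-9.1,0,0,0,-14.7,1],[10.8,-9.1,0,0,0,-14.7,1]]' 40; python3 -c "
from h import *
pose()"
```

```text
clock: 2.6
position: [0.5204, -0.0879, 0.2255]
ee_rot: [0.478, 0.878, -0.0, 0.001]
ft_force: [0.8, -1.2, 0.1]
grip_width: 1.001
grasp_force: 0.0
t 2.6 p [ 0.5204 -0.0879  0.2255] yaxis [0.839 0.543 0.   ] z [ 0.001 -0.001 -1.   ] j7 0.57 g 1.001 F [ 0.8 -1.2  0.1] 0.0
```

```bash
python3 -m pendant '[[0.63,1.53,0,0,0,-1.26,1],[0.63,1.53,0,0,0,-1.26,1],[0.63,1.53,0,0,0,-1.26,1],[0.63,1.53,0,0,0,-1.26,1],[0.63,1.53,0,0,0,-1.26,1],[0.63,1.53,0,0,0,-1.26,1],[0.63,1.53,0,0,0,-1.26,1],[0.63,1.53,0,0,0,-1.26,1],[0.63,1.53,0,0,0,-1.26,1],[0.63,1.53,0,0,0,-1.26,1]]' 40; python3 - <<'E'
from h import *
pose();c="wrist";cal=manip.get_calibration(c);print(cal)
im,d=manip.camera(c);cv2.imwrite("pics/w1.png",im[:,:,::-1])
for r in manip.trace("cap",c):
    m=np.asarray(r["pixels"],bool);p=cloud(c,m,d,cal);t=p[p[:,2]>.06];print(round(r["p"],2),r["box"],np.percentile(p[:,2],[10,50,90]),np.median(p,0),t.shape,t.min(0) if len(t) else 0,t.max(0) if len(t) else 0)
for r in manip.trace("stand",c):
    m=np.asarray(r["pixels"],bool);print(r["box"],ellipse(m))
E
```

```text
clock: 3.85
position: [0.567, -0.0217, 0.2251]
ee_rot: [0.401, 0.916, -0.0, 0.0]
ft_force: [0.3, -0.2, -0.5]
grip_width: 1.003
grasp_force: 0.0
t 3.85 p [ 0.567  -0.0217  0.2251] yaxis [ 0.735  0.678 -0.   ] z [ 0. -0. -1.] j7 0.56 g 1.003 F [ 0.3 -0.2 -0.5] 0.0
{'fx': 307.11896742597656, 'fy': 307.11896742597656, 'cx': 276.5045859498388, 'cy': 207.47096521752604, 'D': array([-0.0236238,  0.       ,  0.       ,  0.       ,  0.       ]), 'xyz': array([0.51516412, 0.03343971, 0.37404357]), 'orientation': array([-0.1380427 , -0.05371736,  0.36038607,  0.92096718])}
0.82 [376.2, 121.5, 435.8, 194.1] [0.01226628 0.02933023 0.03111538] [0.65420778 0.09684919 0.02933023] (0, 3) 0 0
0.78 [248.8, 165.4, 308.3, 212.2] [0.06753145 0.07636166 0.07770915] [ 0.56579965 -0.01938177  0.07636166] (1690, 3) [ 0.53908931 -0.04677764  0.0601108 ] [0.59363055 0.0064891  0.08015138]
0.66 [85.9, 184.4, 123.6, 221.4] [0.00361766 0.00781236 0.00897528] [ 0.42845975 -0.18874239  0.00781236] (0, 3) 0 0
0.57 [180.1, 206.2, 216.6, 236.5] [0.0069619  0.01559549 0.01722982] [ 0.53055546 -0.1288914   0.01559549] (0, 3) 0 0
[241.3, 139.4, 322.8, 224.9] ((279.9732360839844, 180.5526123046875), (68.344970703125, 83.37409210205078), 147.81407165527344)
[0.0, 226.6, 58.2, 299.1] ((23.732131958007812, 259.0982971191406), (53.21477508544922, 70.56742095947266), 26.076194763183594)
```

View pics/w1.png

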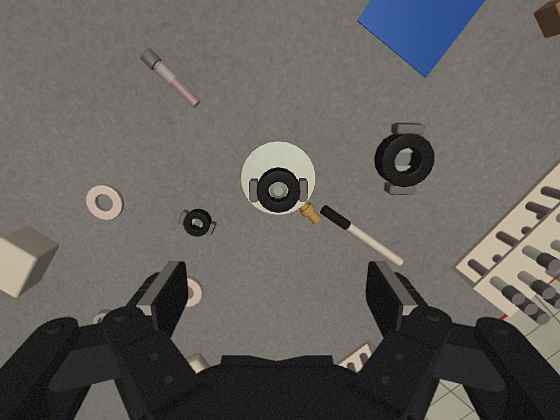

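```bash
cat >> h.py <<'E'
def capfit(c,zlo,zt,near):
    """centre and button axis of the cap whose top is at zt near xy"""
    cal=manip.get_calibration(c);im,d=manip.camera(c)
    v,u=np.mgrid[0:420,0:560];m=d>0;p=cloud(c,m,d,cal);g=im[m].astype(int)
    k=np.hypot(*(p[:,:2]-near).T)<.04
    p=p[k];g=g[k]
    top=p[(p[:,2]>zt-.0025)&(p[:,2]<zt+.004)]
    from scipy.optimize import least_squares
    h=cv2.convexHull((top[:,:2]*1e4).astype(np.float32)).reshape(-1,2)/1e4
    f=least_squares(lambda q:np.hypot(*(h-q[:2]).T)-q[2],[*near,.022],loss="soft_l1",f_scale=.001).x
    b=p[(p[:,2]>zlo)&(p[:,2]<zt+.004)];r=b[:,:2]-f[:2];b=r[np.hypot(*r.T)>.0235]
    a=np.angle(np.mean(np.exp(2j*np.arctan2(b[:,1],b[:,0]))))/2
    print("cap centre",np.round(f,4),"button axis deg",round(np.degrees(a),1),"n",len(top),len(b));return f,a
E
python3 - <<'E'
from h import *
f,a=capfit("wrist",.06,.077,[.566,-.0195]);o=pose()
print(totool([f[0]-o["position"][0],f[1]-o["position"][1],.061-o["position"][2]]))
f,a=capfit("top",.06,.077,[.566,-.0195])
im,d=manip.camera("wrist");cv2.imwrite("pics/w2.png",cv2.resize(im[120:240,200:360,::-1],(640,480),interpolation=cv2.INTER_CUBIC))
E
```

```text
cap centre [ 0.569  -0.0174  0.0235] button axis deg 42.2 n 1177 332
t 4.05 p [ 0.5669 -0.0217  0.2251] yaxis [ 0.735  0.678 -0.   ] z [-0. -0. -1.] j7 0.56 g 0.999 F [-0.7  0.  -1.3] 0.0
[0.035 0.088 3.281]Traceback (most recent call last):
  File "<stdin>", line 4, in <module>
  File "h.py", line 31, in capfit
    h=cv2.convexHull((top[:,:2]*1e4).astype(np.float32)).reshape(-1,2)/1e4
      ^^^^^^^^^^^^^^^^^^^^^^^^^^^^^^^^^^^^^^^^^^^^^^^^^^^^^^^^^^
AttributeError: 'NoneType' object has no attribute 'reshape'
```

```bash
python3 -m pendant '[[0.03,0.06,1,0,0,0.06,1],[0.03,0.06,2,0,0,0.06,1],[0.03,0.06,2.6,0,0,0.06,1],[0.03,0.06,3,0,0,0.06,1],[0.03,0.06,3.28,0,0,0.06,1],[0.03,0.06,3.28,0,0,0.06,1],[0.03,0.06,3.28,0,0,0.06,0.4],[0.03,0.06,3.28,0,0,0.06,0.4],[0.03,0.06,3.28,0,0,0.06,0.4],[0.03,0.06,3.28,0,0,0.06,0.4]]' 40; python3 - <<'E'
from h import *
pose()
im,d=manip.camera("wrist");cv2.imwrite("pics/w3.png",im[:,:,::-1])
E
```

```text
clock: 5.35
position: [0.5683, -0.0187, 0.0614]
ee_rot: [0.405, 0.914, -0.0, 0.0]
ft_force: [-0.1, -0.3, 1.4]
grip_width: 0.697
grasp_force: 0.3
t 5.35 p [ 0.5683 -0.0187  0.0614] yaxis [0.741 0.672 0.   ] z [ 0. -0. -1.] j7 0.45 g 0.697 F [-0.1 -0.3  1.4] 0.3
```

View pics/w3.png

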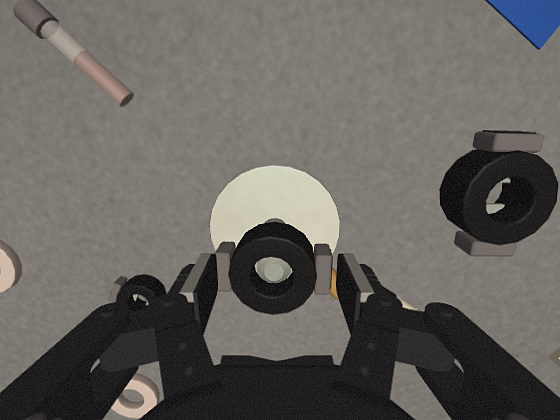

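The jaws stand either side of the cap (273,267), with the pads facing both grey buttons at (226,267) and (322,268). I'll squeeze now.

```bash
python3 -m pendant '[[0,0,0,0,0,0,-0.2],[0,0,0,0,0,0,-0.2],[0,0,0,0,0,0,-0.2],[0,0,0,0,0,0,-0.2],[0,0,0,0,0,0,-0.2],[0,0,0,0,0,0,-0.2],[0,0,-0.1,0,0,0,-0.2],[0,0,-0.2,0,0,0,-0.2],[0,0,-0.3,0,0,0,-0.2],[0,0,-0.4,0,0,0,-0.2]]' 40; python3 -c "
from h import *
pose()"
```

```text
clock: 6.65
position: [0.5685, -0.018, 0.0816]
ee_rot: [0.405, 0.914, 0.001, 0.0]
ft_force: [0.2, -0.2, 0.2]
grip_width: 0.501
grasp_force: 44.0
t 6.65 p [ 0.5685 -0.018   0.0816] yaxis [0.741 0.672 0.001] z [ 0.001  0.001 -1.   ] j7 0.46 g 0.501 F [ 0.2 -0.2  0.2] 44.0
```

```bash
python3 -m pendant '[[0,0,-0.4,0,0,0,-0.2],[0,0,-0.8,0,0,0,-0.2],[0,0,-1.2,0,0,0,-0.2],[0,0,-1.6,0,0,0,-0.2],[0,0,-1.6,0,0,0,-0.2],[0,0,-1.6,0,0,0,-0.2],[0,0,-1.6,0,0,0,-0.2],[0,0,-1.6,0,0,0,-0.2],[0,0,-1.6,0,0,0,-0.2],[0,0,-1.6,0,0,0,-0.2]]' 40; python3 - <<'E'
from h import *
o=pose();c="wrist";cal=manip.get_calibration(c)
im,d=manip.camera(c);cv2.imwrite("pics/w4.png",im[:,:,::-1])
ys,xs=np.nonzero((d>0)&(d<.35));print(d[240:330:10,275])
for r in manip.trace("stand",c)[:2]:
    m=np.asarray(r["pixels"],bool);e=ellipse(m);print("stand",e,plane(c,[e[0]],.014,cal)[0])
m=(d>0);p=cloud(c,m,d,cal)
f=p[(abs(p[:,2]-.0145)<.0025)&(np.hypot(p[:,0]-.568,p[:,1]+.018)<.07)];h=cv2.minEnclosingCircle((f[:,:2]*1e4).astype(np.float32));print("foot circle",h)
t=p[(p[:,2]>.06)&(p[:,2]<.076)&(np.hypot(p[:,0]-.568,p[:,1]+.018)<.02)];print("tip",len(t),t.mean(0) if len(t) else 0)
r=manip.trace("mat",c)
for x in r[:2]:
  m=np.asarray(x["pixels"],bool);q=cloud(c,m,d,cal);print("mat",x["p"],np.median(q,0))
print(totool([.556-o["position"][0],.22-o["position"][1],0]))
E
```

```text
clock: 7.9
position: [0.5681, -0.0186, 0.161]
ee_rot: [0.405, 0.914, -0.0, -0.0]
ft_force: [0.1, -0.6, -0.8]
grip_width: 0.504
grasp_force: 44.0
t 7.9 p [ 0.5681 -0.0186  0.161 ] yaxis [ 0.741  0.672 -0.   ] z [-0.  0. -1.] j7 0.51 g 0.504 F [ 0.1 -0.6 -0.8] 44.0
[0.14462914 0.14566353 0.34283006 0.34552202 0.16692193 0.15769938
 0.15456657 0.15533026 0.36535308]
stand ((278.41229248046875, 192.66563415527344), (82.42045593261719, 104.55525207519531), 131.9072723388672) [ 0.56868114 -0.01757851  0.014     ]
foot circle ((5800.25634765625, -184.49932861328125), 577.8246459960938)
tip 374 [ 0.56613953 -0.01954407  0.06967423]
mat 0.61 [0.57824406 0.19249787 0.00210054]
[ 3.697  3.026 -0.   ]
```

View pics/w4.png

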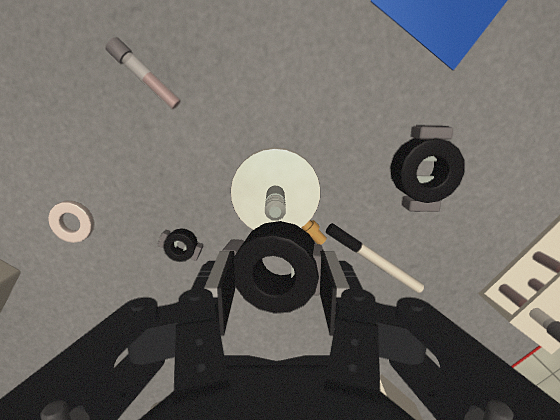

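Cap lifted off and the post is bare at (274,205). Next I'll carry it to the mat.

```bash
python3 -m pendant '[[1,0.8,0,0,0,0,-0.2],[2,1.6,0,0,0,0,-0.2],[3,2.4,0,0,0,0,-0.2],[3.7,3.03,0,0,0,0,-0.2],[3.7,3.03,0,0,0,0,-0.2],[3.7,3.03,0.9,0,0,0,-0.2],[3.7,3.03,1.8,0,0,0,-0.2],[3.7,3.03,2.4,0,0,0,-0.2],[3.7,3.03,2.7,0,0,0,-0.2],[3.7,3.03,2.7,0,0,0,-0.2]]' 40; python3 -c "
from h import *
pose();print(manip.tip_reach)"
```

```text
clock: 9.3
position: [0.556, 0.2197, 0.0257]
ee_rot: [0.405, 0.914, -0.0, -0.0]
ft_force: [0.4, 0.4, -0.7]
grip_width: 0.496
grasp_force: 44.0
t 9.3 p [0.556  0.2197 0.0257] yaxis [ 0.741  0.671 -0.001] z [-0.001 -0.    -1.   ] j7 -0.03 g 0.496 F [ 0.4  0.4 -0.7] 44.0
0.014
```

Next, lower in small steps to about 9 mm and watch the force.

```bash
python3 -m pendant '[[0,0,0.1,0,0,0,-0.2],[0,0,0.15,0,0,0,-0.2],[0,0,0.18,0,0,0,-0.2],[0,0,0.2,0,0,0,-0.2],[0,0,0.2,0,0,0,-0.2],[0,0,0.2,0,0,0,-0.2],[0,0,0.2,0,0,0,-0.2],[0,0,0.2,0,0,0,-0.2],[0,0,0.2,0,0,0,-0.2],[0,0,0.2,0,0,0,-0.2]]' 40|sed -n '2p;4p';python3 -m pendant '[[0,0,0.02,0,0,0,-0.2],[0,0,0.04,0,0,0,-0.2],[0,0,0.05,0,0,0,-0.2],[0,0,0.06,0,0,0,-0.2],[0,0,0.06,0,0,0,-0.2],[0,0,0.06,0,0,0,-0.2],[0,0,0.06,0,0,0,-0.2],[0,0,0.06,0,0,0,-0.2],[0,0,0.06,0,0,0,-0.2],[0,0,0.06,0,0,0,-0.2]]' 40|sed -n '2p;4p'
```

```text
position: [0.5561, 0.2202, 0.0161]
ft_force: [0.7, -1.3, -0.5]
position: [0.5561, 0.2202, 0.0131]
ft_force: [0.0, 0.2, -1.5]
```

```bash
python3 -m pendant '[[0,0,0.02,0,0,0,-0.2],[0,0,0.04,0,0,0,-0.2],[0,0,0.05,0,0,0,-0.2],[0,0,0.05,0,0,0,-0.2],[0,0,0.05,0,0,0,-0.2],[0,0,0.05,0,0,0,-0.2],[0,0,0.05,0,0,0,-0.2],[0,0,0.05,0,0,0,-0.2],[0,0,0.05,0,0,0,-0.2],[0,0,0.05,0,0,0,-0.2]]' 40|sed -n '2p;4p'; python3 - <<'E'
from h import *
cal=manip.get_calibration("side");im,d=manip.camera("side")
# project held cap
P=np.array([[.556,.22,.02]]);r=R.from_quat(cal["orientation"]).inv().apply(P-cal["xyz"])[0]
u=int(cal["cx"]+cal["fx"]*r[0]/-r[2]);v=int(cal["cy"]+cal["fy"]*-r[1]/-r[2]);print(u,v)
cv2.imwrite("pics/s2.png",cv2.resize(im[max(0,v-35):v+35,u-45:u+45,::-1],(720,560),interpolation=cv2.INTER_CUBIC))
E
```

```text
position: [0.5564, 0.2203, 0.0119]
ft_force: [-4.6, -3.6, 13.8]
244 194
```

View pics/s2.png

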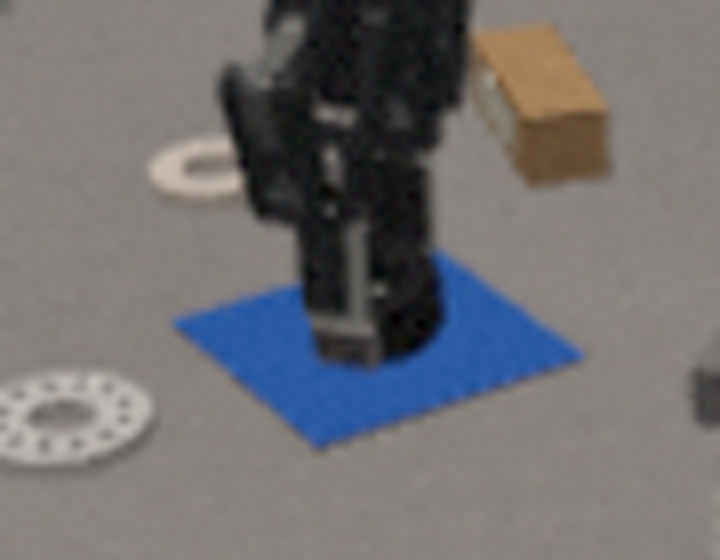

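Contact (13.8 N) at about 12 mm, with the cap near the mat and the fingers on the upper half of the buttons. I'll release it and rise.

```bash
python3 -m pendant '[[0,0,-0.02,0,0,0,-0.2],[0,0,-0.02,0,0,0,0.2],[0,0,-0.02,0,0,0,0.4],[0,0,-0.02,0,0,0,0.6],[0,0,-0.02,0,0,0,0.8],[0,0,-0.02,0,0,0,1],[0,0,-0.8,0,0,0,1],[0,0,-1.6,0,0,0,1],[0,0,-2.4,0,0,0,1],[0,0,-2.8,0,0,0,1]]' 40; python3 - <<'E'
from h import *
o=pose();f,a=capfit("wrist",.008,.024,[.556,.22])
c="wrist";cal=manip.get_calibration(c);im,d=manip.camera(c);cv2.imwrite("pics/w5.png",im[:,:,::-1])
for t in("cap","support"):
  for r in manip.trace(t,c)[:2]:
    m=np.asarray(r["pixels"],bool);p=cloud(c,m,d,cal);e=ellipse(m);print(t,r["p"],np.median(p,0),np.percentile(p[:,2],[10,90]),plane(c,[e[0]],.008,cal))
print(totool([.446-o["position"][0],.207-o["position"][1],0]))
E
```

```text
clock: 14.35
position: [0.5567, 0.2207, 0.1528]
ee_rot: [0.405, 0.914, 0.001, 0.001]
ft_force: [0.3, 0.1, 0.9]
grip_width: 1.0
grasp_force: 0.0
t 14.35 p [0.5567 0.2207 0.1528] yaxis [0.741 0.672 0.002] z [ 0.003  0.001 -1.   ] j7 0.05 g 1.0 F [0.3 0.1 0.9] 0.0
cap centre [0.5563 0.2198 0.0226] button axis deg 42.6 n 1334 343
cap 0.88 [0.55458285 0.21970645 0.02328633] [0.01153185 0.02466402] [[0.55651237 0.21746106 0.008     ]]
cap 0.85 [0.65007717 0.10541243 0.02866456] [0.01170435 0.03098674] [[0.65960276 0.09431969 0.008     ]]
[ 1.285 -1.824  0.002]
```

View pics/w5.png

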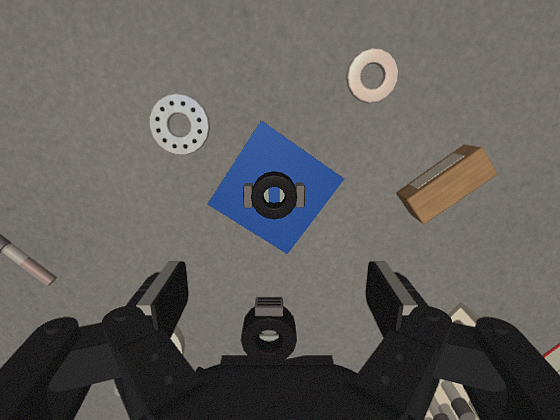

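Cap stands on the mat at (274,195) with both buttons out. Support at (180,124), a disc at (373,75).

```bash
cat >> h.py <<'E'
def ring(thing,zt,rad,near,c="wrist"):
    """centre of the ring whose top is at zt; near = expected xy"""
    from scipy.optimize import least_squares
    cal=manip.get_calibration(c);im,d=manip.camera(c)
    p=cloud(c,d>0,d,cal);k=(np.hypot(*(p[:,:2]-near).T)<rad+.03)&(abs(p[:,2]-zt)<.003);p=p[k][:,:2]
    q=np.array(near,float);out=[]
    for r in manip.trace(thing,c):
        m=np.asarray(r["pixels"],bool)
        if m.sum()<50: continue
        e=ellipse(m);w=plane(c,[e[0]],zt,cal)[0][:2];out.append((np.hypot(*(w-near)),w))
    if out:
        n,w=min(out,key=lambda t:t[0]);print("net",np.round(w,4))
        if n<.06:q=w
    p=p[np.hypot(*(p-q).T)<rad+.008]
    if len(p)<30: print("few pts",len(p));return q
    h=cv2.convexHull((p*1e4).astype(np.float32)).reshape(-1,2)/1e4
    f=least_squares(lambda x:np.hypot(*(h-x[:2]).T)-x[2],[*q,rad],loss="soft_l1",f_scale=.0007).x
    print(thing,"centre",np.round(f,4),"n",len(p));return f
def go(xy,z):
    o=manip.get_obs();P=o["position"];print("rows to",np.round([*xy,z],4),totool([xy[0]-P[0],xy[1]-P[1],z-P[2]]))
E
python3 - <<'E'
from h import *
f=ring("support",.008,.028,[.446,.207]);pose();go(f[:2],.011)
ring("disc1",.008,.023,[.547,.358])
E
```

```text
net [0.4457 0.2089]
support centre [0.4457 0.208  0.0274] n 2439
t 14.65 p [0.5554 0.2197 0.1488] yaxis [ 0.741  0.672 -0.002] z [-0.002 -0.001 -1.   ] j7 0.05 g 0.999 F [-0.7  1.1 -0.5] 0.0
rows to [0.4457 0.208  0.011 ] [ 1.298 -1.777  2.762]
net [0.5473 0.3584]
disc1 centre [0.5479 0.3586 0.0227] n 1744
```

```bash
python3 -m pendant '[[0.65,-0.9,0,0,0,0,1],[1.3,-1.78,0,0,0,0,1],[1.3,-1.78,0.5,0,0,0,1],[1.3,-1.78,1.4,0,0,0,1],[1.3,-1.78,2.1,0,0,0,1],[1.3,-1.78,2.6,0,0,0,1],[1.3,-1.78,2.76,0,0,0,1],[1.3,-1.78,2.76,0,0,0,0.6],[1.3,-1.78,2.76,0,0,0,0],[1.3,-1.78,2.76,0,0,0,0]]' 30; python3 -m pendant '[[0,0,0,0,0,0,0],[0,0,0,0,0,0,0],[0,0,0,0,0,0,0],[0,0,0,0,0,0,0],[0,0,-0.2,0,0,0,0],[0,0,-0.6,0,0,0,0],[0,0,-1.2,0,0,0,0],[0,0,-2,0,0,0,0],[0,0,-2.6,0,0,0,0],[0,0,-2.6,0,0,0,0]]' 30;python3 -c "
from h import *
pose();go([.5688,-.0177],.137)"
```

```text
clock: 16.0
position: [0.4471, 0.2087, 0.0134]
ee_rot: [0.405, 0.914, 0.0, 0.001]
ft_force: [-0.1, -0.6, 0.2]
grip_width: 0.496
grasp_force: 0.0
clock: 17.25
position: [0.4479, 0.2095, 0.1461]
ee_rot: [0.405, 0.914, 0.002, 0.002]
ft_force: [-0.0, -1.1, -0.1]
grip_width: 0.502
grasp_force: 0.0
t 17.25 p [0.4479 0.2095 0.1461] yaxis [0.741 0.672 0.005] z [ 0.005  0.001 -1.   ] j7 0.07 g 0.502 F [-0.  -1.1 -0.1] 0.0
rows to [ 0.5688 -0.0177  0.137 ] [-4.99  -1.264  0.189]
```

```bash
python3 - <<'E'
from h import *
pose();c="wrist";im,d=manip.camera(c);cv2.imwrite("pics/w6.png",im[:,:,::-1])
f=ring("support",.008,.028,[.446,.207])
E
```

```text
t 17.25 p [0.4479 0.2095 0.1461] yaxis [0.741 0.672 0.005] z [ 0.005  0.001 -1.   ] j7 0.07 g 0.502 F [-0.  -1.1 -0.1] 0.0
net [0.4444 0.2091]
support centre [0.4452 0.2082 0.0275] n 2136
```

View pics/w6.png

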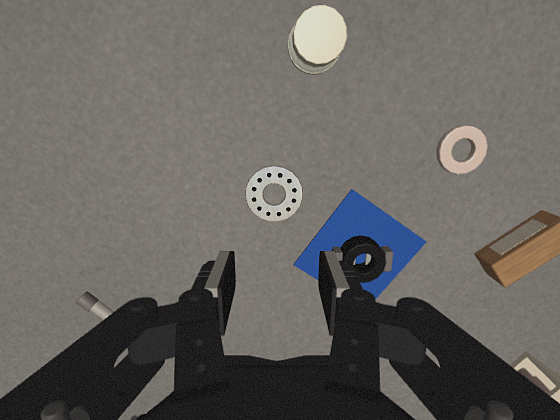

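The fingers closed above the plate because it happened before the arm had settled. The plate at (274,193) hasn't moved. I'll pre-set the jaws to 64 mm and feel for the bench.

```bash
python3 -m pendant '[[0,0,0,0,0,0,0.5],[0.03,0.06,0.6,0,0,0,0.5],[0.03,0.06,1.4,0,0,0,0.5],[0.03,0.06,2.1,0,0,0,0.5],[0.03,0.06,2.6,0,0,0,0.5],[0.03,0.06,2.72,0,0,0,0.5],[0.03,0.06,2.72,0,0,0,0.5],[0.03,0.06,2.72,0,0,0,0.5],[0.03,0.06,2.72,0,0,0,0.5],[0.03,0.06,2.72,0,0,0,0.5]]' 30;python3 -c "
from h import *
pose();go([.4455,.2081],.007)"
```

```text
clock: 18.65
position: [0.4481, 0.2117, 0.007]
ee_rot: [0.405, 0.914, 0.0, 0.0]
ft_force: [1.2, -0.0, 0.8]
grip_width: 0.752
grasp_force: 0.0
t 18.65 p [0.4481 0.2117 0.007 ] yaxis [0.741 0.672 0.001] z [ 0.001 -0.    -1.   ] j7 -0.1 g 0.752 F [ 1.2 -0.   0.8] 0.0
rows to [0.4455 0.2081 0.007 ] [-0.019 -0.087  0.001]
```

```bash
python3 -m pendant '[[-0.02,-0.09,0,0,0,0,0.5],[-0.02,-0.09,0,0,0,0,0.5],[-0.02,-0.09,0,0,0,0,0.5],[-0.02,-0.09,0,0,0,0,0.2],[-0.02,-0.09,0,0,0,0,0],[-0.02,-0.09,0,0,0,0,0],[-0.02,-0.09,0,0,0,0,0],[-0.02,-0.09,0,0,0,0,0],[-0.02,-0.09,0,0,0,0,0],[-0.02,-0.09,0,0,0,0,0]]' 30;python3 -c "
from h import *
pose();go([.5688,-.0177],.137)"
```

```text
clock: 19.9
position: [0.4451, 0.2079, 0.0066]
ee_rot: [0.405, 0.914, -0.0, 0.0]
ft_force: [0.1, 0.4, 0.2]
grip_width: 0.497
grasp_force: 0.0
t 19.9 p [0.4451 0.2079 0.0066] yaxis [ 0.741  0.672 -0.   ] z [ 0. -0. -1.] j7 -0.09 g 0.497 F [0.1 0.4 0.2] 0.0
rows to [ 0.5688 -0.0177  0.137 ] [-5.006 -1.198 -2.608]
```

```bash
python3 - <<'E'
from h import *
pose();c="wrist";cal=manip.get_calibration(c);im,d=manip.camera(c);cv2.imwrite("pics/w7.png",im[:,:,::-1])
v,u=np.mgrid[0:420,0:560]
for x0,x1 in((190,236),(318,365)):
    m=(d>0)&(u>x0)&(u<x1)&(v>248)&(v<340);p=cloud(c,m,d,cal);print(np.round(np.percentile(p[:,2],[0,2,10,25,50]),4))
im,d2=manip.camera("side");cal=manip.get_calibration("side")
r=R.from_quat(cal["orientation"]).inv().apply(np.array([.4455,.208,.01])-cal["xyz"])
a=int(cal["cx"]-cal["fx"]*r[0]/r[2]);b=int(cal["cy"]+cal["fy"]*r[1]/r[2])
A=cv2.resize(im[b-35:b+35,a-45:a+45,::-1],(400,311),interpolation=cv2.INTER_CUBIC)
B=cv2.resize(cv2.imread("pics/w7.png"),(400,300));cv2.imwrite("pics/m7.png",np.hstack([A[:300],B]))
E
```

```text
t 19.9 p [0.4451 0.2079 0.0066] yaxis [ 0.741  0.672 -0.   ] z [ 0. -0. -1.] j7 -0.09 g 0.497 F [0.1 0.4 0.2] 0.0
[-0.0014 -0.0006  0.      0.0204  0.0436]
[-0.0018 -0.0007 -0.      0.0217  0.0444]
```

View pics/m7.png

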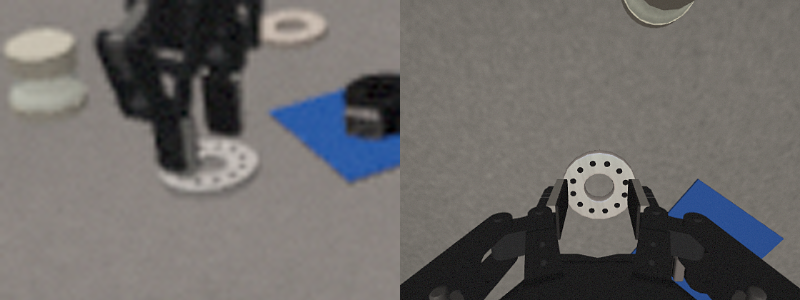

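The tips are standing above the plate, so they sit higher relative to the TCP at this opening than I assumed. I'll open and feel downward.

```bash
python3 -m pendant '[[0,0,0,0,0,0,0.2],[0,0,0,0,0,0,0.5],[0,0,0,0,0,0,0.5],[0,0,0,0,0,0,0.5],[0,0,0.03,0,0,0,0.5],[0,0,0.05,0,0,0,0.5],[0,0,0.07,0,0,0,0.5],[0,0,0.07,0,0,0,0.5],[0,0,0.07,0,0,0,0.5],[0,0,0.07,0,0,0,0.5]]' 30|sed -n '2p;4p'; python3 -m pendant '[[0,0,0.02,0,0,0,0.5],[0,0,0.04,0,0,0,0.5],[0,0,0.05,0,0,0,0.5],[0,0,0.05,0,0,0,0.5],[0,0,0.05,0,0,0,0.5],[0,0,0.05,0,0,0,0.5],[0,0,0.05,0,0,0,0.5],[0,0,0.05,0,0,0,0.5],[0,0,0.05,0,0,0,0.5],[0,0,0.05,0,0,0,0.5]]' 30|sed -n '2p;4p';  python3 - <<'E'
from h import *
pose();c="wrist";cal=manip.get_calibration(c);im,d=manip.camera(c)
for col in(215,210,205,200):
  print(col,[(r,round(float(plane(c,[[col,r]],0,cal)[0][2]),3),round(float((lambda o,D:(o+D[0]*d[r,col])[2])(*ray(c,[[col,r]],cal))),3)) for r in range(240,262,2)])
E
```

```text
position: [0.4451, 0.208, 0.0031]
ft_force: [0.2, -0.4, -0.0]
position: [0.4451, 0.208, 0.0006]
ft_force: [-0.4, 0.3, 0.1]
t 22.5 p [0.4451 0.208  0.0006] yaxis [ 0.741  0.672 -0.   ] z [ 0. -0. -1.] j7 -0.1 g 0.75 F [-0.4  0.3  0.1] 0.0
215 [(240, 0.0, -0.001), (242, 0.0, 0.001), (244, 0.0, 0.0), (246, 0.0, 0.0), (248, 0.0, -0.0), (250, 0.0, 0.0), (252, 0.0, -0.0), (254, 0.0, 0.0), (256, 0.0, -0.0), (258, 0.0, -0.001), (260, 0.0, 0.001)]
210 [(240, 0.0, 0.0), (242, 0.0, 0.0), (244, 0.0, -0.001), (246, 0.0, 0.001), (248, 0.0, 0.001), (250, 0.0, -0.0), (252, 0.0, -0.0), (254, 0.0, 0.0), (256, 0.0, 0.015), (258, 0.0, 0.015), (260, 0.0, 0.015)]
205 [(240, 0.0, -0.0), (242, 0.0, -0.0), (244, 0.0, 0.0), (246, 0.0, -0.0), (248, 0.0, -0.001), (250, 0.0, 0.001), (252, 0.0, 0.0), (254, 0.0, -0.0), (256, 0.0, 0.018), (258, 0.0, 0.021), (260, 0.0, 0.024)]
200 [(240, 0.0, -0.001), (242, 0.0, -0.0), (244, 0.0, 0.001), (246, 0.0, 0.15), (248, 0.0, -0.001), (250, 0.0, 0.001), (252, 0.0, 0.0), (254, 0.0, 0.001), (256, 0.0, 0.02), (258, 0.0, 0.019), (260, 0.0, 0.023)]
```

```bash
python3 -m pendant '[[0,0,0.02,0,0,0,0.5],[0,0,0.04,0,0,0,0.5],[0,0,0.06,0,0,0,0.5],[0,0,0.06,0,0,0,0.5],[0,0,0.06,0,0,0,0.5],[0,0,0.06,0,0,0,0.3],[0,0,0.06,0,0,0,0.2],[0,0,0.06,0,0,0,0.2],[0,0,0.06,0,0,0,0.2],[0,0,0.06,0,0,0,0.2]]' 30;python3 -c "
from h import *
pose();print(manip.get_calibration('wrist')['xyz'])"
```

```text
clock: 23.8
position: [0.446, 0.2087, -0.0014]
ee_rot: [0.405, 0.914, 0.001, 0.001]
ft_force: [-0.2, 0.1, 8.4]
grip_width: 0.601
grasp_force: 4.4
t 23.8 p [ 0.446   0.2087 -0.0014] yaxis [0.741 0.672 0.002] z [ 0.002  0.001 -1.   ] j7 -0.1 g 0.601 F [-0.2  0.1  8.4] 4.4
[0.39439914 0.26409575 0.14745995]
```

```bash
python3 -m pendant '[[0,0,0,0,0,0,0],[0,0,0,0,0,0,0],[0,0,0,0,0,0,0],[0,0,0,0,0,0,0],[0,0,0,0,0,0,0],[0,0,0,0,0,0,0],[0,0,0,0,0,0,0],[0,0,0,0,0,0,0],[0,0,0,0,0,0,0],[0,0,0,0,0,0,0]]' 30; python3 - <<'E'
from h import *
c="wrist";cal=manip.get_calibration(c);im,d=manip.camera(c)
cv2.imwrite("pics/w8.png",cv2.resize(im[200:350,180:380,::-1],(800,600),interpolation=cv2.INTER_CUBIC))
E
```

```text
clock: 25.05
position: [0.4472, 0.2092, -0.0001]
ee_rot: [0.405, 0.914, 0.001, 0.002]
ft_force: [-1.4, -0.9, 23.8]
grip_width: 0.505
grasp_force: 12.0
```

View pics/w8.png

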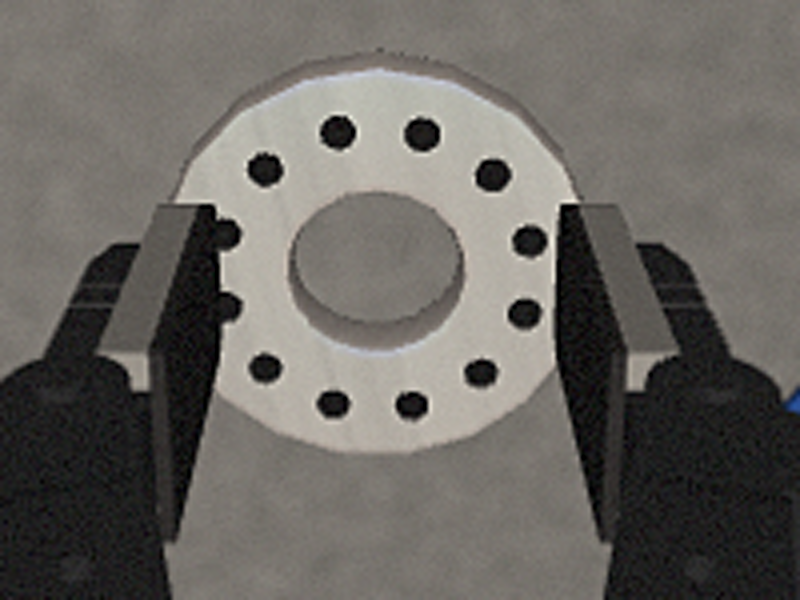

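The pads are standing on top of the plate, so the tips are about 8 mm above the reported TCP at this opening. I'll rise, open, and go about 8 mm lower.

```bash
python3 -m pendant '[[0,0,-0.15,0,0,0,0],[0,0,-0.15,0,0,0,0.3],[0,0,-0.15,0,0,0,0.6],[0,0,-0.15,0,0,0,0.6],[0,0,0,0,0,0,0.6],[0,0,0.06,0,0,0,0.6],[0,0,0.1,0,0,0,0.6],[0,0,0.1,0,0,0,0.6],[0,0,0.1,0,0,0,0.6],[0,0,0.1,0,0,0,0.6]]' 30; python3 -c "
from h import *
pose();go([.4455,.2081],-.008)"
```

```text
clock: 26.35
position: [0.4451, 0.208, -0.0073]
ee_rot: [0.405, 0.914, 0.0, 0.0]
ft_force: [-0.2, 0.2, -0.3]
grip_width: 0.8
grasp_force: 0.0
t 26.35 p [ 0.4451  0.208  -0.0073] yaxis [0.741 0.672 0.   ] z [ 0. -0. -1.] j7 -0.11 g 0.8 F [-0.2  0.2 -0.3] 0.0
rows to [ 0.4455  0.2081 -0.008 ] [-0.003  0.007  0.013]
```

```bash
python3 -m pendant '[[0,0,0,0,0,0,0.5],[0,0,0,0,0,0,0.4],[0,0,0,0,0,0,0.3],[0,0,0,0,0,0,0.2],[0,0,0,0,0,0,0],[0,0,0,0,0,0,0],[0,0,0,0,0,0,0],[0,0,0,0,0,0,0],[0,0,0,0,0,0,0],[0,0,0,0,0,0,0]]' 30
```

```text
clock: 27.6
position: [0.4452, 0.208, -0.0068]
ee_rot: [0.405, 0.914, -0.0, 0.0]
ft_force: [-4.1, -2.1, 10.5]
grip_width: 0.635
grasp_force: 29.5
```

```bash
python3 -m pendant '[[0,0,-0.3,0,0,0,0],[0,0,-1.2,0,0,0,0],[0,0,-2.1,0,0,0,0],[-1,-0.24,-2.1,0,0,0,0],[-2,-0.48,-2.1,0,0,0,0],[-3,-0.72,-2.1,0,0,0,0],[-4,-0.96,-2.1,0,0,0,0],[-5,-1.2,-2.1,0,0,0,0],[-5,-1.2,-2.1,0,0,0,0],[-5,-1.2,-2.1,0,0,0,0]]' 30; python3 - <<'E'
from h import *
pose();c="wrist";cal=manip.get_calibration(c);im,d=manip.camera(c);cv2.imwrite("pics/w9.png",im[:,:,::-1])
p=cloud(c,d>0,d,cal)
def circ(k,r0):
    from scipy.optimize import least_squares
    h=cv2.convexHull((p[k][:,:2]*1e4).astype(np.float32)).reshape(-1,2)/1e4
    return least_squares(lambda x:np.hypot(*(h-x[:2]).T)-x[2],[.5688,-.0177,r0],loss="soft_l1",f_scale=.0007).x
near=np.hypot(p[:,0]-.5688,p[:,1]+.0177)
k=(abs(p[:,2]-.014)<.002)&(near<.048);print("foot",circ(k,.045))
k=(p[:,2]>.095)&(p[:,2]<.125)&(near<.034);print("ring z",np.percentile(p[k][:,2],[5,50,95]),circ(k,.028))
E
```

```text
clock: 28.85
position: [0.5684, -0.0167, 0.098]
ee_rot: [0.405, 0.914, 0.0, -0.0]
ft_force: [-0.4, 1.4, -0.3]
grip_width: 0.632
grasp_force: 31.9
t 28.85 p [ 0.5684 -0.0167  0.098 ] yaxis [0.741 0.672 0.001] z [ 0.     0.001 -1.   ] j7 0.46 g 0.632 F [-0.4  1.4 -0.3] 31.9
foot [ 0.56693127 -0.02048902  0.04455722]
ring z [0.11017515 0.11265793 0.11769545] [ 0.56800679 -0.01719139  0.02831371]
```

View pics/w9.png

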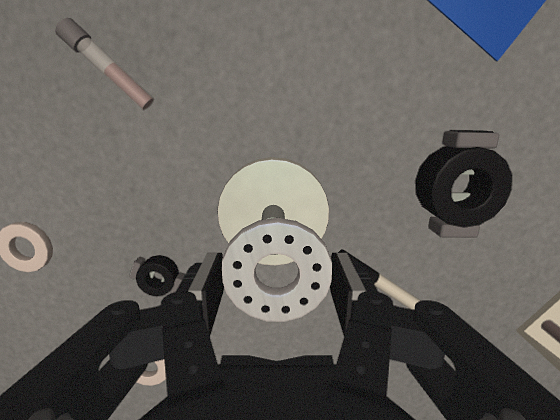

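```bash
cat >> h.py <<'E'
def foot(near=(.5685,-.018)):
    from scipy.optimize import least_squares
    c="wrist";cal=manip.get_calibration(c);im,d=manip.camera(c);p=cloud(c,d>0,d,cal)
    n=np.array(near);q=p[(abs(p[:,2]-.014)<.0022)][:,:2]
    t=R.from_quat(manip.get_obs()["ee_rot"]).as_matrix()[:2,:2]
    l=(q-n)@t; q=q[(np.hypot(*l.T)<.05)&(l[:,0]>.01)]
    h=cv2.convexHull((q*1e4).astype(np.float32)).reshape(-1,2)/1e4
    l=(h-n)@t;h=h[(np.hypot(*l.T)>.038)&(l[:,0]>.013)]
    f=least_squares(lambda x:np.hypot(*(h-x).T)-.0447,n,loss="soft_l1",f_scale=.0007)
    print("foot",np.round(f.x,4),"res",round(float(np.median(abs(f.fun))),4),len(h));return f.x
E
python3 - <<'E'
from h import *
foot();c="wrist";cal=manip.get_calibration(c)
# where the post tip centre would appear
for P in([.5688,-.0177,.072],[.567,-.0195,.072]):
    r=R.from_quat(cal["orientation"]).inv().apply(np.array(P)-cal["xyz"]);print(cal["cx"]-cal["fx"]*r[0]/r[2],cal["cy"]+cal["fy"]*r[1]/r[2])
print([ (r["pixel"],r["p"]) for r in manip.tip_of("post_tip",c)])
E
```

```text
foot [ 0.567  -0.0206] res 0.0001 26
276.5329634007919 244.09532534563579
272.4223948464838 244.2687547607635
[([272.2, 246.3], 0.74), ([113.1, 68.1], 0.24)]
```

The post shows at about column 272 and the plate's bore at 277. The foot fit agrees on a shift of about 3 mm along −tool y.

```bash
python3 -m pendant '[[-0.035,-0.055,0,0,0,0,0],[-0.035,-0.055,0,0,0,0,0],[-0.035,-0.055,0.2,0,0,0,0],[-0.035,-0.055,0.4,0,0,0,0],[-0.035,-0.055,0.5,0,0,0,0],[-0.035,-0.055,0.6,0,0,0,0],[-0.035,-0.055,0.7,0,0,0,0],[-0.035,-0.055,0.8,0,0,0,0],[-0.035,-0.055,0.9,0,0,0,0],[-0.035,-0.055,0.9,0,0,0,0]]' 30; python3 - <<'E'
from h import *
pose()
im,d=manip.camera("wrist");a=im[210:340,190:360,::-1];cv2.imwrite("pics/w10.png",cv2.resize(a,(784,600),interpolation=cv2.INTER_CUBIC))
E
```

```text
clock: 30.25
position: [0.5675, -0.0207, 0.0522]
ee_rot: [0.405, 0.914, -0.0, -0.0]
ft_force: [0.9, -0.5, 0.9]
grip_width: 0.628
grasp_force: 31.9
t 30.25 p [ 0.5675 -0.0207  0.0522] yaxis [ 0.741  0.672 -0.   ] z [-0.001 -0.    -1.   ] j7 0.44 g 0.628 F [ 0.9 -0.5  0.9] 31.9
```

View pics/w10.png

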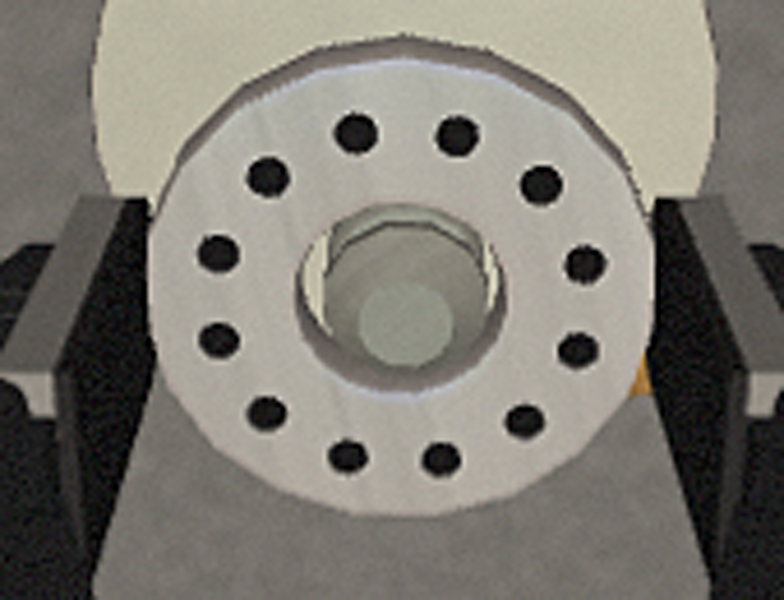

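The post is through the bore at crop (405,300), well centred. Lower and release.

```bash
python3 -m pendant '[[0,0,0.2,0,0,0,0],[0,0,0.4,0,0,0,0],[0,0,0.6,0,0,0,0],[0,0,0.75,0,0,0,0],[0,0,0.86,0,0,0,0],[0,0,0.86,0,0,0,0],[0,0,0.86,0,0,0,0],[0,0,0.86,0,0,0,0.4],[0,0,0.86,0,0,0,0.6],[0,0,0.86,0,0,0,0.6]]' 30; python3 -m pendant '[[0,0,0,0,0,0,0.7],[0,0,-0.4,0,0,0,0.7],[0,0,-1.2,0,0,0,0.7],[0,0,-2.2,0,0,0,1],[0,0,-3,0,0,0,1],[0,0,-3,0,0,0,1],[0,0,-3,0,0,0,1],[0,0,-3,0,0,0,1],[0,0,-3,0,0,0,1],[0,0,-3,0,0,0,1]]'; python3 - <<'E'
from h import *
pose();ring("support",.022,.028,[.5675,-.0205]);foot((.5672,-.0203))
for n in([.582,-.223],[.428,-.191]): ring("disc1",.008,.023,n)
c="wrist";cal=manip.get_calibration(c);im,d=manip.camera(c);p=cloud(c,d>0,d,cal);k=(np.hypot(p[:,0]-.567,p[:,1]+.02)<.027)
print(np.percentile(p[k][:,2],[5,25,50,75,95]))
E
```

```text
clock: 31.55
position: [0.5678, -0.0207, 0.0097]
ee_rot: [0.405, 0.914, -0.0, 0.0]
ft_force: [0.2, 0.0, -0.8]
grip_width: 0.799
grasp_force: 0.0
clock: 32.8
position: [0.5675, -0.0206, 0.1591]
ee_rot: [0.405, 0.914, -0.0, -0.0]
ft_force: [1.0, 0.4, 0.3]
grip_width: 1.002
grasp_force: 0.0
t 32.8 p [ 0.5675 -0.0206  0.1591] yaxis [ 0.741  0.672 -0.001] z [-0.001  0.    -1.   ] j7 0.51 g 1.002 F [1.  0.4 0.3] 0.0
net [ 0.5665 -0.02  ]
support centre [ 0.5671 -0.0212  0.0275] n 1853
foot [ 0.567  -0.0205] res 0.0001 27
net [ 0.5943 -0.2163]
disc1 centre [ 0.5829 -0.2223  0.0213] n 271
net [ 0.4286 -0.1887]
disc1 centre [ 0.428  -0.1908  0.0228] n 1131
[0.02170075 0.24222161 0.25045879 0.25700351 0.26404668]
```

```bash
python3 -c "
from h import *
go([.428,-.191],.11);go([.5479,.3586],.11)"
```

```text
rows to [ 0.428 -0.191  0.11 ] [-0.647 -4.358  0.992]
rows to [0.5479 0.3586 0.11  ] [5.885 4.802 0.992]
```

```bash
python3 -m pendant '[[-0.15,-1,0,0,0,0,1],[-0.3,-2,0,0,0,0,1],[-0.45,-3,0,0,0,0,1],[-0.6,-4,0,0,0,0,1],[-0.65,-4.36,0.2,0,0,0,1],[-0.65,-4.36,0.6,0,0,0,1],[-0.65,-4.36,1,0,0,0,0.6],[-0.65,-4.36,1,0,0,0,0.6],[-0.65,-4.36,1,0,0,0,0.6],[-0.65,-4.36,1,0,0,0,0.6]]' 30; python3 -c "
from h import *
f=ring('disc1',.008,.023,[.428,-.191]);pose();go(f[:2],-.0055)"
```

```text
clock: 34.45
position: [0.4286, -0.1913, 0.1105]
ee_rot: [0.405, 0.914, -0.0, 0.001]
ft_force: [-0.1, -0.7, 1.0]
grip_width: 0.8
grasp_force: 0.0
net [ 0.5686 -0.2347]
disc1 centre [ 0.4276 -0.191   0.0226] n 1647
t 34.55 p [ 0.4284 -0.1913  0.1102] yaxis [0.741 0.672 0.   ] z [ 0.001 -0.001 -1.   ] j7 0.98 g 0.801 F [-0.8 -0.2 -1.1] 0.0
rows to [ 0.4276 -0.191  -0.0055] [ 0.018 -0.009  2.314]
```

```bash
python3 -m pendant '[[0.02,0,0.8,0,0,0,0.6],[0.02,0,1.5,0,0,0,0.6],[0.02,0,2,0,0,0,0.6],[0.02,0,2.2,0,0,0,0.6],[0.02,0,2.31,0,0,0,0.6],[0.02,0,2.31,0,0,0,0.6],[0.02,0,2.31,0,0,0,0.6],[0.02,0,2.31,0,0,0,0.3],[0.02,0,2.31,0,0,0,0.1],[0.02,0,2.31,0,0,0,-0.3]]' 30; python3 -m pendant '[[0,0,0,0,0,0,-0.3],[0,0,0,0,0,0,-0.3],[0,0,0,0,0,0,-0.3],[0,0,0,0,0,0,-0.3],[0,0,0,0,0,0,-0.3],[0,0,0,0,0,0,-0.3],[0,0,0,0,0,0,-0.3],[0,0,0,0,0,0,-0.3],[0,0,0,0,0,0,-0.3],[0,0,0,0,0,0,-0.3]]' 30; python3 -c "
from h import *
pose();go([.5675,-.0207],.11)"
```

```text
clock: 35.8
position: [0.4276, -0.1906, -0.0052]
ee_rot: [0.405, 0.914, -0.0, 0.0]
ft_force: [-2.8, 0.9, 9.9]
grip_width: 0.515
grasp_force: 29.1
clock: 37.05
position: [0.4276, -0.1906, -0.0052]
ee_rot: [0.405, 0.914, -0.0, 0.0]
ft_force: [-2.3, 1.8, 9.5]
grip_width: 0.515
grasp_force: 29.1
t 37.05 p [ 0.4276 -0.1906 -0.0052] yaxis [ 0.741  0.672 -0.   ] z [ 0.    -0.001 -1.   ] j7 0.84 g 0.515 F [-2.3  1.8  9.5] 29.1
rows to [ 0.5675 -0.0207  0.11  ] [ 0.638  4.355 -2.305]
```

```bash
python3 -m pendant '[[0,0,-0.4,0,0,0,-0.3],[0,0,-1.4,0,0,0,-0.3],[0,0.2,-2.3,0,0,0,-0.3],[0.15,1.2,-2.3,0,0,0,-0.3],[0.3,2.2,-2.3,0,0,0,-0.3],[0.45,3.2,-2.3,0,0,0,-0.3],[0.6,4,-2.3,0,0,0,-0.3],[0.65,4.355,-2.3,0,0,0,-0.3],[0.65,4.355,-2.3,0,0,0,-0.3],[0.65,4.355,-2.3,0,0,0,-0.3]]' 30; cat >> h.py <<'E'
def held(rad,th,off,post=(.567,-.0205)):
    """centre of the ring in the hand, next to TCP; rows to put it over the post"""
    from scipy.optimize import least_squares
    c="wrist";cal=manip.get_calibration(c);im,d=manip.camera(c);p=cloud(c,d>0,d,cal);P=manip.get_obs()["position"]
    zt=P[2]+off+th;k=(np.hypot(*(p[:,:2]-P[:2]).T)<rad+.004)&(abs(p[:,2]-zt)<.003)
    h=cv2.convexHull((p[k][:,:2]*1e4).astype(np.float32)).reshape(-1,2)/1e4
    f=least_squares(lambda x:np.hypot(*(h-x[:2]).T)-x[2],[*P[:2],rad],loss="soft_l1",f_scale=.0007).x
    print("held",np.round(f,4),"top z",np.round(np.median(p[k][:,2]),4),k.sum(),"shift",totool([post[0]-f[0],post[1]-f[1],0]))
E
python3 -c "
from h import *
pose();held(.023,.008,.0055);foot((.567,-.0205))"
```

```text
clock: 38.3
position: [0.5662, -0.0218, 0.1089]
ee_rot: [0.406, 0.914, -0.001, -0.0]
ft_force: [-0.4, -0.4, -0.7]
grip_width: 0.51
grasp_force: 30.8
t 38.3 p [ 0.5662 -0.0218  0.1089] yaxis [ 0.742  0.671 -0.001] z [-0.001 -0.001 -1.   ] j7 0.47 g 0.51 F [-0.4 -0.4 -0.7] 30.8
held [ 0.5657 -0.0224  0.0234] top z 0.1219 4697 shift [ 0.01   0.045 -0.   ]
foot [ 0.5669 -0.0207] res 0.0001 27
```

```bash
python3 -m pendant '[[0.01,0.01,0,0,0,0,-0.3],[0.01,0.01,0.3,0,0,0,-0.3],[0.01,0.01,0.6,0,0,0,-0.3],[0.01,0.01,0.8,0,0,0,-0.3],[0.01,0.01,1,0,0,0,-0.3],[0.01,0.01,1.2,0,0,0,-0.3],[0.01,0.01,1.4,0,0,0,-0.3],[0.01,0.01,1.6,0,0,0,-0.3],[0.01,0.01,1.75,0,0,0,-0.3],[0.01,0.01,1.82,0,0,0,-0.3]]' 30; python3 -m pendant '[[0,0,0,0,0,0,-0.3],[0,0,0,0,0,0,-0.3],[0,0,0,0,0,0,0.2],[0,0,0,0,0,0,0.4],[0,0,0,0,0,0,0.6],[0,0,-0.4,0,0,0,0.7],[0,0,-1.2,0,0,0,0.7],[0,0,-2,0,0,0,1],[0,0,-2.8,0,0,0,1],[0,0,-2.8,0,0,0,1]]'; python3 - <<'E'
from h import *
pose();ring("disc1",.030,.023,[.567,-.0205])
ring("disc1",.008,.023,[.5825,-.2225]);go([.5829,-.2223],.11)
E
```

```text
clock: 39.65
position: [0.5667, -0.0194, 0.0176]
ee_rot: [0.405, 0.914, -0.0, -0.0]
ft_force: [-1.1, 0.6, -0.3]
grip_width: 0.514
grasp_force: 30.8
clock: 40.9
position: [0.5689, -0.019, 0.1627]
ee_rot: [0.405, 0.914, 0.001, 0.003]
ft_force: [0.1, 0.7, -0.7]
grip_width: 1.001
grasp_force: 0.0
t 40.9 p [ 0.5689 -0.019   0.1627] yaxis [0.741 0.672 0.004] z [ 0.007 -0.001 -1.   ] j7 0.5 g 1.001 F [ 0.1  0.7 -0.7] 0.0
net [ 0.5654 -0.0191]
disc1 centre [ 0.5666 -0.0202  0.0225] n 1120
net [ 0.5942 -0.2156]
disc1 centre [ 0.5841 -0.2211  0.02  ] n 270
rows to [ 0.5829 -0.2223  0.11  ] [-3.229 -2.479  0.951]
```

Disc one is flat on the stack (top about 0.030). Now the second disc, near (0.583,−0.222).

```bash
python3 -m pendant '[[-0.7,-0.55,0,0,0,0,1],[-1.4,-1.1,0,0,0,0,1],[-2.1,-1.6,0,0,0,0,1],[-2.8,-2.15,0,0,0,0,1],[-3.23,-2.48,0.3,0,0,0,1],[-3.23,-2.48,0.95,0,0,0,0.6],[-3.23,-2.48,0.95,0,0,0,0.6],[-3.23,-2.48,0.95,0,0,0,0.6],[-3.23,-2.48,0.95,0,0,0,0.6],[-3.23,-2.48,0.95,0,0,0,0.6]]' 30; python3 -c "
from h import *
f=ring('disc1',.008,.023,[.5829,-.2223]);pose();go(f[:2],-.005)"
```

```text
clock: 42.35
position: [0.584, -0.2222, 0.1116]
ee_rot: [0.405, 0.914, -0.0, 0.001]
ft_force: [-1.1, -0.3, 0.1]
grip_width: 0.804
grasp_force: 0.0
net [ 0.5806 -0.2223]
disc1 centre [ 0.5814 -0.2233  0.0226] n 1630
t 42.45 p [ 0.5838 -0.2223  0.1112] yaxis [0.741 0.672 0.   ] z [ 0.001 -0.001 -1.   ] j7 0.8 g 0.8 F [ 0.7 -0.1 -0.3] 0.0
rows to [ 0.5814 -0.2233 -0.005 ] [ 0.019 -0.049  2.324]
```

```bash
python3 -m pendant '[[0.02,-0.04,0.8,0,0,0,0.6],[0.02,-0.04,1.5,0,0,0,0.6],[0.02,-0.04,2,0,0,0,0.6],[0.02,-0.04,2.2,0,0,0,0.6],[0.02,-0.04,2.3,0,0,0,0.6],[0.02,-0.04,2.3,0,0,0,0.6],[0.02,-0.04,2.3,0,0,0,0.6],[0.02,-0.04,2.3,0,0,0,0.3],[0.02,-0.04,2.3,0,0,0,0.1],[0.02,-0.04,2.3,0,0,0,-0.3]]' 30; python3 -c "
from h import *
pose();go([.5675,-.0202],.11)"
```

```text
clock: 43.7
position: [0.5816, -0.223, -0.0036]
ee_rot: [0.405, 0.914, -0.0, 0.0]
ft_force: [-1.9, 0.5, 6.5]
grip_width: 0.507
grasp_force: 29.6
t 43.7 p [ 0.5816 -0.223  -0.0036] yaxis [ 0.741  0.672 -0.   ] z [ 0.    -0.001 -1.   ] j7 0.74 g 0.507 F [-1.9  0.5  6.5] 29.6
rows to [ 0.5675 -0.0202  0.11  ] [ 3.193  2.516 -2.274]
```

```bash
python3 -m pendant '[[0,0,-0.4,0,0,0,-0.3],[0,0,-1.4,0,0,0,-0.3],[0.1,0.1,-2.28,0,0,0,-0.3],[0.9,0.7,-2.28,0,0,0,-0.3],[1.7,1.3,-2.28,0,0,0,-0.3],[2.5,1.95,-2.28,0,0,0,-0.3],[3.1,2.4,-2.28,0,0,0,-0.3],[3.19,2.516,-2.28,0,0,0,-0.3],[3.19,2.516,-2.28,0,0,0,-0.3],[3.19,2.516,-2.28,0,0,0,-0.3]]' 30; python3 -c "
from h import *
pose();held(.023,.008,.0052);foot((.567,-.0205))"
```

```text
clock: 44.95
position: [0.5676, -0.022, 0.1098]
ee_rot: [0.406, 0.914, -0.0, 0.0]
ft_force: [0.6, 0.2, -1.7]
grip_width: 0.507
grasp_force: 30.7
t 44.95 p [ 0.5676 -0.022   0.1098] yaxis [ 0.742  0.67  -0.   ] z [ 0.    -0.001 -1.   ] j7 0.47 g 0.507 F [ 0.6  0.2 -1.7] 30.7
held [ 0.5673 -0.0228  0.023 ] top z 0.1213 4422 shift [ 0.039  0.026 -0.   ]
foot [ 0.5671 -0.0206] res 0.0001 29
```

```bash
python3 -m pendant '[[0.01,0,0,0,0,0,-0.3],[0.01,0,0.3,0,0,0,-0.3],[0.01,0,0.6,0,0,0,-0.3],[0.01,0,0.8,0,0,0,-0.3],[0.01,0,1,0,0,0,-0.3],[0.01,0,1.2,0,0,0,-0.3],[0.01,0,1.4,0,0,0,-0.3],[0.01,0,1.55,0,0,0,-0.3],[0.01,0,1.63,0,0,0,-0.3],[0.01,0,1.63,0,0,0,-0.3]]' 30; python3 -m pendant '[[0,0,0,0,0,0,-0.3],[0,0,0,0,0,0,-0.3],[0,0,0,0,0,0,0.2],[0,0,0,0,0,0,0.4],[0,0,0,0,0,0,0.6],[0,0,-0.4,0,0,0,0.7],[0,0,-1.2,0,0,0,0.7],[0,0,-2,0,0,0,1],[0,0,-2.6,0,0,0,1],[0,0,-2.6,0,0,0,1]]'; python3 - <<'E'
from h import *
pose();ring("disc1",.038,.023,[.567,-.0205]);go([.5479,.3586],.11)
E
```

```text
clock: 46.3
position: [0.567, -0.0199, 0.028]
ee_rot: [0.405, 0.914, -0.0, -0.0]
ft_force: [0.2, -0.0, 0.1]
grip_width: 0.505
grasp_force: 30.7
clock: 47.55
position: [0.5687, -0.0196, 0.162]
ee_rot: [0.405, 0.914, 0.001, 0.003]
ft_force: [-0.2, 0.7, -0.5]
grip_width: 1.0
grasp_force: 0.0
t 47.55 p [ 0.5687 -0.0196  0.162 ] yaxis [0.741 0.672 0.004] z [ 0.005 -0.001 -1.   ] j7 0.5 g 1.0 F [-0.2  0.7 -0.5] 0.0
net [ 0.5659 -0.0198]
disc1 centre [ 0.5667 -0.0206  0.0225] n 1262
rows to [0.5479 0.3586 0.11  ] [5.867 4.801 0.972]
```

```bash
python3 -m pendant '[[0.9,0.75,0,0,0,0,1],[1.8,1.5,0,0,0,0,1],[2.7,2.25,0,0,0,0,1],[3.6,3,0,0,0,0,1],[4.5,3.7,0,0,0,0,1],[5.4,4.4,0,0,0,0,1],[5.87,4.8,0.3,0,0,0,0.6],[5.87,4.8,0.97,0,0,0,0.6],[5.87,4.8,0.97,0,0,0,0.6],[5.87,4.8,0.97,0,0,0,0.6]]' 30; python3 -c "
from h import *
f=ring('disc1',.008,.023,[.5479,.3586]);pose();go(f[:2],-.005)"
```

```text
clock: 48.9
position: [0.5481, 0.3584, 0.1103]
ee_rot: [0.405, 0.914, 0.0, 0.0]
ft_force: [-0.2, 0.6, 0.5]
grip_width: 0.802
grasp_force: 0.0
net [0.5469 0.3598]
disc1 centre [0.548  0.359  0.0226] n 1646
t 49.0 p [0.5485 0.3586 0.111 ] yaxis [0.741 0.671 0.002] z [ 0.002  0.001 -1.   ] j7 -0.21 g 0.801 F [ 0.2  0.9 -0.5] 0.0
rows to [ 0.548  0.359 -0.005] [ 0.013 -0.005  2.321]
```

```bash
python3 -m pendant '[[0.01,0,0.8,0,0,0,0.6],[0.01,0,1.5,0,0,0,0.6],[0.01,0,2,0,0,0,0.6],[0.01,0,2.2,0,0,0,0.6],[0.01,0,2.3,0,0,0,0.6],[0.01,0,2.3,0,0,0,0.6],[0.01,0,2.3,0,0,0,0.6],[0.01,0,2.3,0,0,0,0.3],[0.01,0,2.3,0,0,0,0.1],[0.01,0,2.3,0,0,0,-0.3]]' 30; python3 -c "
from h import *
pose();go([.5675,-.0202],.118)"
```

```text
clock: 50.25
position: [0.5476, 0.3593, -0.0048]
ee_rot: [0.405, 0.914, 0.0, 0.0]
ft_force: [-1.8, -1.7, 4.4]
grip_width: 0.514
grasp_force: 30.5
t 50.25 p [ 0.5476  0.3593 -0.0048] yaxis [0.741 0.672 0.   ] z [ 0.001  0.    -1.   ] j7 -0.27 g 0.514 F [-1.8 -1.7  4.4] 30.5
rows to [ 0.5675 -0.0202  0.118 ] [-5.891 -4.802 -2.457]
```

```bash
python3 -m pendant '[[0,0,-0.5,0,0,0,-0.3],[0,0,-1.6,0,0,0,-0.3],[-0.5,-0.4,-2.46,0,0,0,-0.3],[-1.4,-1.15,-2.46,0,0,0,-0.3],[-2.3,-1.9,-2.46,0,0,0,-0.3],[-3.2,-2.6,-2.46,0,0,0,-0.3],[-4.1,-3.35,-2.46,0,0,0,-0.3],[-5,-4.1,-2.46,0,0,0,-0.3],[-5.7,-4.65,-2.46,0,0,0,-0.3],[-5.89,-4.8,-2.46,0,0,0,-0.3]]' 30; python3 -m pendant '[[0,0,0,0,0,0,-0.3],[0,0,0,0,0,0,-0.3],[0,0,0,0,0,0,-0.3],[0,0,0,0,0,0,-0.3],[0,0,0,0,0,0,-0.3],[0,0,0,0,0,0,-0.3],[0,0,0,0,0,0,-0.3],[0,0,0,0,0,0,-0.3],[0,0,0,0,0,0,-0.3],[0,0,0,0,0,0,-0.3]]' 30 >/dev/null; python3 -c "
from h import *
pose();held(.023,.008,.0048);foot((.567,-.0205))"
```

```text
clock: 51.5
position: [0.5677, -0.024, 0.1189]
ee_rot: [0.407, 0.913, -0.001, 0.001]
ft_force: [-0.2, 1.1, 0.4]
grip_width: 0.511
grasp_force: 30.8
t 52.75 p [ 0.5674 -0.0203  0.1176] yaxis [0.741 0.672 0.   ] z [ 0. -0. -1.] j7 0.46 g 0.508 F [-0.  -0.1  0.4] 30.8
held [ 0.567  -0.0216  0.0231] top z 0.1304 4709 shift [ 0.015  0.015 -0.   ]
foot [ 0.5671 -0.0206] res 0.0001 23
```

```bash
python3 -m pendant '[[0.015,0.015,0.1,0,0,0,-0.3],[0.015,0.015,0.4,0,0,0,-0.3],[0.015,0.015,0.7,0,0,0,-0.3],[0.015,0.015,0.9,0,0,0,-0.3],[0.015,0.015,1.1,0,0,0,-0.3],[0.015,0.015,1.3,0,0,0,-0.3],[0.015,0.015,1.45,0,0,0,-0.3],[0.015,0.015,1.58,0,0,0,-0.3],[0.015,0.015,1.65,0,0,0,-0.3],[0.015,0.015,1.65,0,0,0,-0.3]]' 30; python3 -m pendant '[[0,0,0,0,0,0,-0.3],[0,0,0,0,0,0,-0.3],[0,0,0,0,0,0,0.2],[0,0,0,0,0,0,0.4],[0,0,0,0,0,0,0.6],[0,0,-0.4,0,0,0,0.7],[0,0,-1.2,0,0,0,0.7],[0,0,-2,0,0,0,1],[0,0,-2.5,0,0,0,1],[0,0,-2.5,0,0,0,1]]'; python3 - <<'E'
from h import *
pose();ring("disc1",.046,.023,[.567,-.0205])
im,d=manip.camera("top");p=cloud("top",d>0,d)
for r in manip.trace("clamp","top")[:2]:
    e=ellipse(np.asarray(r["pixels"],bool));print(r["p"],plane("top",[e[0]],.01))
go([.5255,-.346],.12)
E
```

```text
clock: 54.1
position: [0.5674, -0.0192, 0.035]
ee_rot: [0.405, 0.914, -0.0, -0.0]
ft_force: [-0.9, 0.2, -0.8]
grip_width: 0.509
grasp_force: 30.8
clock: 55.35
position: [0.5688, -0.0189, 0.1634]
ee_rot: [0.405, 0.914, 0.001, 0.002]
ft_force: [-0.3, -0.3, -0.7]
grip_width: 1.001
grasp_force: 0.0
t 55.35 p [ 0.5688 -0.0189  0.1634] yaxis [0.741 0.672 0.003] z [ 0.005 -0.001 -1.   ] j7 0.49 g 1.001 F [-0.3 -0.3 -0.7] 0.0
net [ 0.5665 -0.0196]
disc1 centre [ 0.5674 -0.0203  0.0226] n 1392
rows to [ 0.5255 -0.346   0.12  ] [-4.285 -5.003  0.791]
```

```bash
python3 -m pendant '[[-0.65,-0.76,0,0,0,0,1],[-1.3,-1.52,0,0,0,0,1],[-1.95,-2.28,0,0,0,0,1],[-2.6,-3.04,0,0,0,0,1],[-3.25,-3.8,0,0,0,0,1],[-3.9,-4.56,0,0,0,0,1],[-4.28,-5,0,0,0,0,0.6],[-4.28,-5,0.4,0,0,0,0.6],[-4.28,-5,0.8,0,0,0,0.6],[-4.28,-5,0.8,0,0,0,0.6]]' 30; python3 -c "
from h import *
im,d=manip.camera('wrist');cal=manip.get_calibration('wrist')
for r in manip.trace('clamp','wrist'):
    m=np.asarray(r['pixels'],bool);print(r['p'],r['box'],np.median(cloud('wrist',m,d,cal),0))
f=ring('clamp',.010,.018,[.5255,-.346]);pose();go(f[:2],-.004)"
```

```text
clock: 56.8
position: [0.5252, -0.3435, 0.1175]
ee_rot: [0.404, 0.915, 0.001, -0.002]
ft_force: [-0.1, -0.7, 0.9]
grip_width: 0.8
grasp_force: 0.0
0.56 [261.5, 184.6, 304.3, 224.8] [ 0.52893128 -0.34155603  0.01123541]
net [ 0.5273 -0.3401]
clamp centre [ 0.5279 -0.3408  0.0175] n 781
t 57.0 p [ 0.5267 -0.3452  0.1209] yaxis [0.74  0.672 0.   ] z [ 0.001 -0.001 -1.   ] j7 1.03 g 0.8 F [0.9 0.1 0.7] 0.0
rows to [ 0.5279 -0.3408 -0.004 ] [0.051 0.077 2.498]
```

```bash
python3 -c "
from h import *
f=ring('clamp',.010,.018,[.5279,-.341]);pose();go(f[:2],-.003)"
```

```text
net [ 0.5272 -0.3397]
clamp centre [ 0.5281 -0.3409  0.0176] n 776
t 57.1 p [ 0.5265 -0.3456  0.1209] yaxis [0.741 0.672 0.   ] z [ 0.001 -0.001 -1.   ] j7 1.03 g 0.799 F [ 0.5  0.1 -0.5] 0.0
rows to [ 0.5281 -0.3409 -0.003 ] [0.052 0.086 2.478]
```

```bash
python3 -m pendant '[[0.045,0.1,0.8,0,0,0,0.4],[0.045,0.1,1.5,0,0,0,0.4],[0.045,0.1,2.1,0,0,0,0.4],[0.045,0.1,2.35,0,0,0,0.4],[0.045,0.1,2.47,0,0,0,0.4],[0.045,0.1,2.47,0,0,0,0.4],[0.045,0.1,2.47,0,0,0,0.4],[0.045,0.1,2.47,0,0,0,0.2],[0.045,0.1,2.47,0,0,0,0],[0.045,0.1,2.47,0,0,0,-0.5]]' 30;python3 -m pendant '[[0,0,0,0,0,0,-0.5],[0,0,0,0,0,0,-0.5],[0,0,0,0,0,0,-0.5],[0,0,0,0,0,0,-0.5],[0,0,0,0,0,0,-0.5],[0,0,0,0,0,0,-0.5],[0,0,0,0,0,0,-0.5],[0,0,0,0,0,0,-0.5],[0,0,0,0,0,0,-0.5],[0,0,0,0,0,0,-0.5]]' 30; python3 -c "
from h import *
pose();go([.5675,-.0202],.125)"
```

```text
clock: 58.35
position: [0.5283, -0.3408, -0.0028]
ee_rot: [0.405, 0.914, -0.0, 0.0]
ft_force: [-2.5, 0.7, 3.5]
grip_width: 0.403
grasp_force: 29.4
clock: 59.6
position: [0.5283, -0.3408, -0.0028]
ee_rot: [0.405, 0.914, -0.0, 0.0]
ft_force: [-1.6, 0.7, 4.0]
grip_width: 0.399
grasp_force: 29.3
t 59.6 p [ 0.5283 -0.3408 -0.0028] yaxis [ 0.741  0.672 -0.   ] z [ 0. -0. -1.] j7 0.96 g 0.399 F [-1.6  0.7  4. ] 29.3
rows to [ 0.5675 -0.0202  0.125 ] [ 4.222  4.887 -2.559]
```

```bash
python3 -m pendant '[[0,0,-0.5,0,0,0,-0.5],[0,0,-1.6,0,0,0,-0.5],[0.5,0.58,-2.56,0,0,0,-0.5],[1.2,1.39,-2.56,0,0,0,-0.5],[1.9,2.2,-2.56,0,0,0,-0.5],[2.6,3,-2.56,0,0,0,-0.5],[3.3,3.82,-2.56,0,0,0,-0.5],[4,4.63,-2.56,0,0,0,-0.5],[4.23,4.9,-2.56,0,0,0,-0.5],[4.23,4.9,-2.56,0,0,0,-0.5]]' 30 >/dev/null; python3 -m pendant '[[0,0,0,0,0,0,-0.5],[0,0,0,0,0,0,-0.5],[0,0,0,0,0,0,-0.5],[0,0,0,0,0,0,-0.5],[0,0,0,0,0,0,-0.5],[0,0,0,0,0,0,-0.5],[0,0,0,0,0,0,-0.5],[0,0,0,0,0,0,-0.5],[0,0,0,0,0,0,-0.5],[0,0,0,0,0,0,-0.5]]' 30 >/dev/null; python3 -c "
from h import *
pose();held(.018,.010,.0028);foot((.567,-.0205));ring('disc1',.046,.023,[.567,-.0205])"
```

```text
t 62.1 p [ 0.5676 -0.0194  0.1246] yaxis [ 0.741  0.672 -0.   ] z [ 0. -0. -1.] j7 0.47 g 0.4 F [-0.7  1.1 -0.3] 30.0
held [ 0.5664 -0.0202  0.019 ] top z 0.1372 2465 shift [-0.012  0.004  0.   ]
foot [ 0.5671 -0.0206] res 0.0 27
net [ 0.5657 -0.0185]
disc1 centre [ 0.5674 -0.0202  0.0226] n 1663
```

```bash
python3 -m pendant '[[-0.01,0,0.1,0,0,0,-0.5],[-0.01,0,0.4,0,0,0,-0.5],[-0.01,0,0.7,0,0,0,-0.5],[-0.01,0,0.9,0,0,0,-0.5],[-0.01,0,1.1,0,0,0,-0.5],[-0.01,0,1.25,0,0,0,-0.5],[-0.01,0,1.4,0,0,0,-0.5],[-0.01,0,1.52,0,0,0,-0.5],[-0.01,0,1.58,0,0,0,-0.5],[-0.01,0,1.58,0,0,0,-0.5]]' 30; python3 -m pendant '[[0,0,0,0,0,0,-0.5],[0,0,0,0,0,0,-0.5],[0,0,0,0,0,0,0],[0,0,0,0,0,0,0.3],[0,0,0,0,0,0,0.5],[0,0,-0.4,0,0,0,0.5],[0,0,-1.2,0,0,0,0.7],[0,0,-1.9,0,0,0,1],[0,0,-2.3,0,0,0,1],[0,0,-2.3,0,0,0,1]]'; python3 - <<'E'
from h import *
pose();ring("clamp",.056,.018,[.567,-.0205]);ring("disc1",.046,.023,[.567,-.0205])
go([.5563,.220],.11)
E
```

```text
clock: 63.55
position: [0.5679, -0.0197, 0.0455]
ee_rot: [0.405, 0.914, -0.0, -0.0]
ft_force: [0.7, -0.3, -0.1]
grip_width: 0.402
grasp_force: 30.0
clock: 64.8
position: [0.5687, -0.0198, 0.1622]
ee_rot: [0.405, 0.914, 0.0, 0.001]
ft_force: [0.1, 0.2, -0.9]
grip_width: 1.0
grasp_force: 0.0
t 64.8 p [ 0.5687 -0.0198  0.1622] yaxis [0.741 0.672 0.002] z [ 0.003 -0.001 -1.   ] j7 0.49 g 1.0 F [ 0.1  0.2 -0.9] 0.0
net [ 0.5666 -0.0195]
clamp centre [ 0.5675 -0.0202  0.0176] n 769
net [ 0.567 -0.02 ]
disc1 centre [ 0.5673 -0.0204  0.0225] n 672
rows to [0.5563 0.22   0.11  ] [3.699 3.062 0.986]
```

```bash
python3 -m pendant '[[0.7,0.58,0,0,0,0,1],[1.4,1.16,0,0,0,0,1],[2.1,1.74,0,0,0,0,1],[2.8,2.32,0,0,0,0,1],[3.5,2.9,0,0,0,0,1],[3.7,3.06,0,0,0,0,1],[3.7,3.06,0.5,0,0,0,0.6],[3.7,3.06,0.99,0,0,0,0.6],[3.7,3.06,0.99,0,0,0,0.6],[3.7,3.06,0.99,0,0,0,0.6]]' 40; python3 -c "
from h import *
f,a=capfit('wrist',.008,.024,[.556,.22]);pose();go(f[:2],-.001)"
```

```text
clock: 66.25
position: [0.5574, 0.2198, 0.1117]
ee_rot: [0.405, 0.914, 0.0, 0.0]
ft_force: [-0.2, -0.5, 0.6]
grip_width: 0.801
grasp_force: 0.0
cap centre [0.5583 0.2209 0.023 ] button axis deg 36.4 n 1771 519
t 66.3 p [0.5575 0.22   0.112 ] yaxis [0.741 0.671 0.001] z [ 0.001  0.    -1.   ] j7 0.01 g 0.802 F [-0.2 -1.3  0.8] 0.0
rows to [ 0.5583  0.2209 -0.001 ] [0.004 0.022 2.26 ]
```

```bash
python3 -c "
from h import *
f,a=capfit('wrist',.008,.024,[.556,.22]);f,a=capfit('wrist',.013,.024,[.556,.22]);pose();go(f[:2],-.001)
im,d=manip.camera('wrist');cv2.imwrite('pics/w11.png',cv2.resize(im[130:330,140:410,::-1],(780,578)))"
```

```text
cap centre [0.5527 0.2159 0.0234] button axis deg 48.8 n 1745 533
cap centre [0.5544 0.218  0.0223] button axis deg 43.3 n 1758 433
t 66.4 p [0.5576 0.2201 0.1121] yaxis [0.741 0.672 0.001] z [ 0.001  0.    -1.   ] j7 0.01 g 0.801 F [ 0.7  0.2 -0.2] 0.0
rows to [ 0.5544  0.218  -0.001 ] [ 0.012 -0.079  2.262]
```

View pics/w11.png

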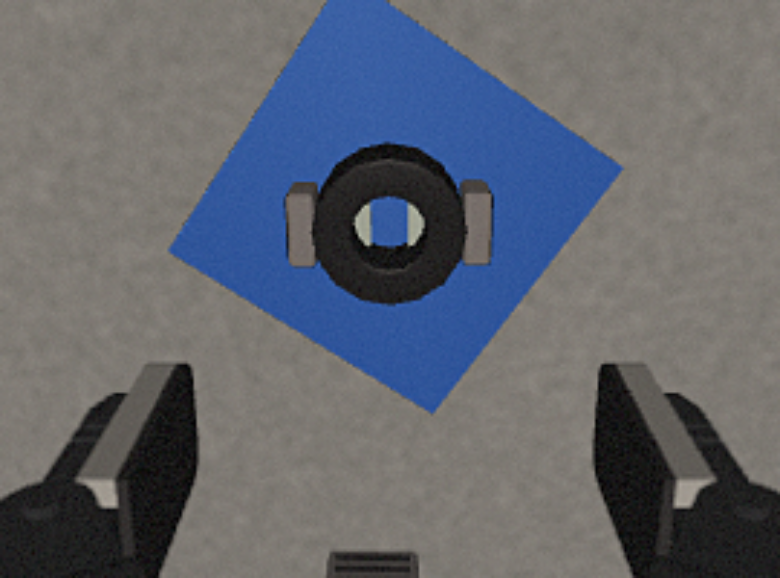

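The cap is undisturbed on the mat (crop 390,223), with its buttons lined up with the jaws.

```bash
python3 -m pendant '[[0.015,-0.02,0.7,0,0,0,0.6],[0.015,-0.02,1.3,0,0,0,0.6],[0.015,-0.02,1.8,0,0,0,0.6],[0.015,-0.02,2.1,0,0,0,0.6],[0.015,-0.02,2.26,0,0,0,0.6],[0.015,-0.02,2.26,0,0,0,0.6],[0.015,-0.02,2.26,0,0,0,0.6],[0.015,-0.02,2.26,0,0,0,0.3],[0.015,-0.02,2.26,0,0,0,0.1],[0.015,-0.02,2.26,0,0,0,-0.2]]' 40; python3 -m pendant '[[0,0,0,0,0,0,-0.2],[0,0,0,0,0,0,-0.2],[0,0,0,0,0,0,-0.2],[0,0,0,0,0,0,-0.2],[0,0,0,0,0,0,-0.2],[0,0,0,0,0,0,-0.2],[0,0,0,0,0,0,-0.2],[0,0,0,0,0,0,-0.2],[0,0,0,0,0,0,-0.2],[0,0,0,0,0,0,-0.2]]' 40; python3 -c "
from h import *
pose();go([.5675,-.0202],.115)"
```

```text
clock: 67.7
position: [0.5566, 0.2203, 0.0001]
ee_rot: [0.405, 0.914, 0.0, 0.001]
ft_force: [-4.4, -2.5, 15.8]
grip_width: 0.523
grasp_force: 39.5
clock: 68.95
position: [0.5566, 0.2203, 0.0001]
ee_rot: [0.405, 0.914, 0.0, 0.001]
ft_force: [-4.5, -1.9, 14.8]
grip_width: 0.518
grasp_force: 39.5
t 68.95 p [5.566e-01 2.203e-01 1.000e-04] yaxis [0.741 0.672 0.001] z [ 0.002 -0.    -1.   ] j7 -0.07 g 0.518 F [-4.5 -1.9 14.8] 39.5
rows to [ 0.5675 -0.0202  0.115 ] [-3.714 -3.066 -2.298]
```

```bash
python3 -m pendant '[[0,0,-0.4,0,0,0,-0.2],[0,0,-1.2,0,0,0,-0.2],[0,0,-2.3,0,0,0,-0.2],[-0.7,-0.58,-2.3,0,0,0,-0.2],[-1.4,-1.16,-2.3,0,0,0,-0.2],[-2.1,-1.74,-2.3,0,0,0,-0.2],[-2.8,-2.32,-2.3,0,0,0,-0.2],[-3.5,-2.9,-2.3,0,0,0,-0.2],[-3.72,-3.07,-2.3,0,0,0,-0.2],[-3.72,-3.07,-2.3,0,0,0,-0.2]]' 40 >/dev/null; python3 -m pendant '[[0,0,0,0,0,0,-0.2],[0,0,0,0,0,0,-0.2],[0,0,0,0,0,0,-0.2],[0,0,0,0,0,0,-0.2],[0,0,0,0,0,0,-0.2],[0,0,0,0,0,0,-0.2],[0,0,0,0,0,0,-0.2],[0,0,0,0,0,0,-0.2],[0,0,0,0,0,0,-0.2],[0,0,0,0,0,0,-0.2]]' 40 >/dev/null; python3 - <<'E'
from h import *
pose();held(.022,.022,.002);foot((.567,-.0205))
c="wrist";cal=manip.get_calibration(c);im,d=manip.camera(c);p=cloud(c,d>0,d,cal);P=manip.get_obs()["position"]
k=(np.hypot(*(p[:,:2]-P[:2]).T)<.03)&(p[:,2]>P[2]+.01)&(p[:,2]<P[2]+.04);print(np.percentile(p[k][:,2],[5,50,90,99])-P[2])
print(ring("clamp",.056,.018,[.567,-.0205]))
E
```

```text
t 71.45 p [ 0.567  -0.021   0.1131] yaxis [ 0.741  0.672 -0.   ] z [ 0. -0. -1.] j7 0.46 g 0.52 F [-0.6 -0.2 -2. ] 43.8
held [ 0.5666 -0.0218  0.0232] top z 0.1367 5027 shift [ 0.014  0.024 -0.   ]
foot [ 0.567  -0.0205] res 0.0001 25
[0.0131648  0.02341244 0.02909143 0.0390644 ]
net [ 0.5648 -0.0176]
clamp centre [ 0.5674 -0.0203  0.0176] n 773
[ 0.56737083 -0.0202892   0.01757133]
```

```bash
python3 -m pendant '[[0.013,0.02,0.1,0,0,0,-0.2],[0.013,0.02,0.4,0,0,0,-0.2],[0.013,0.02,0.6,0,0,0,-0.2],[0.013,0.02,0.75,0,0,0,-0.2],[0.013,0.02,0.85,0,0,0,-0.2],[0.013,0.02,0.93,0,0,0,-0.2],[0.013,0.02,1,0,0,0,-0.2],[0.013,0.02,1.06,0,0,0,-0.2],[0.013,0.02,1.1,0,0,0,-0.2],[0.013,0.02,1.1,0,0,0,-0.2]]' 40; python3 -m pendant '[[0,0,0.02,0,0,0,-0.2],[0,0,0.04,0,0,0,-0.2],[0,0,0.06,0,0,0,-0.2],[0,0,0.07,0,0,0,-0.2],[0,0,0.07,0,0,0,-0.2],[0,0,0.07,0,0,0,-0.2],[0,0,0.07,0,0,0,-0.2],[0,0,0.07,0,0,0,-0.2],[0,0,0.07,0,0,0,-0.2],[0,0,0.07,0,0,0,-0.2]]' 40
```

```text
clock: 72.95
position: [0.5673, -0.0198, 0.058]
ee_rot: [0.405, 0.914, -0.0, -0.0]
ft_force: [0.7, 0.2, -1.3]
grip_width: 0.514
grasp_force: 43.8
clock: 74.2
position: [0.5673, -0.0198, 0.0546]
ee_rot: [0.405, 0.914, -0.0, 0.0]
ft_force: [0.4, -0.1, -1.7]
grip_width: 0.52
grasp_force: 43.8
```

Still carrying the cap's weight with no contact. Lower another 1.5–2 mm.

```bash
python3 -m pendant '[[0,0,0.01,0,0,0,-0.2],[0,0,0.02,0,0,0,-0.2],[0,0,0.03,0,0,0,-0.2],[0,0,0.03,0,0,0,-0.2],[0,0,0.03,0,0,0,-0.2],[0,0,0.03,0,0,0,-0.2],[0,0,0.03,0,0,0,-0.2],[0,0,0.03,0,0,0,-0.2],[0,0,0.03,0,0,0,-0.2],[0,0,0.03,0,0,0,-0.2]]' 40
```

```text
clock: 75.45
position: [0.5675, -0.0198, 0.0542]
ee_rot: [0.405, 0.914, -0.0, 0.0]
ft_force: [-4.8, -0.9, 12.0]
grip_width: 0.519
grasp_force: 47.1
```

Contact at 12 N: the cap is down on the clamp ring. Releasing.

```bash
python3 -m pendant '[[0,0,0,0,0,0,0.2],[0,0,0,0,0,0,0.4],[0,0,0,0,0,0,0.6],[0,0,0,0,0,0,0.8],[0,0,0,0,0,0,0.8],[0,0,-0.5,0,0,0,0.8],[0,0,-1.3,0,0,0,1],[0,0,-2.1,0,0,0,1],[0,0,-2.1,0,0,0,1],[0,0,-2.1,0,0,0,1]]' 40; python3 - <<'E'
from h import *
pose();c="wrist";cal=manip.get_calibration(c);im,d=manip.camera(c);p=cloud(c,d>0,d,cal)
r=np.hypot(p[:,0]-.567,p[:,1]+.0204);k=(r<.022)&(r>.011)&(p[:,2]>.04)&(p[:,2]<.1);print("cap top z",np.percentile(p[k][:,2],[10,25,50,75,90]))
capfit(c,.064,.078,[.567,-.0204])
k=(r<.04)&(p[:,2]>.06);q=(p[k][:,:2]-[.567,-.0204])@[.741,.672];print("over buttons",q.min(),q.max())
a=cv2.resize(im[120:270,180:380,::-1],(400,300),interpolation=cv2.INTER_CUBIC)
im,d=manip.camera("side");b=cv2.resize(im[180:270,240:360,::-1],(400,300),interpolation=cv2.INTER_CUBIC)
cv2.imwrite("pics/f.png",np.hstack([a,b]))
E
```

```text
clock: 76.7
position: [0.567, -0.02, 0.1575]
ee_rot: [0.405, 0.914, -0.0, -0.0]
ft_force: [-0.2, 0.2, -0.1]
grip_width: 0.998
grasp_force: 0.0
t 76.7 p [ 0.567  -0.02    0.1575] yaxis [ 0.741  0.672 -0.001] z [-0.001 -0.    -1.   ] j7 0.48 g 0.998 F [-0.2  0.2 -0.1] 0.0
cap top z [0.06029427 0.07641442 0.07772392 0.0783016  0.07873589]
cap centre [ 0.5661 -0.0221  0.0226] button axis deg 42.7 n 1853 489
over buttons -0.03995402194591129 0.039809843905509096
```

View pics/f.png

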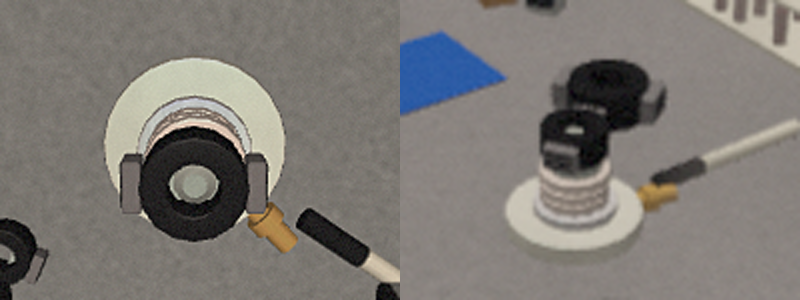

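The cap sits on the full stack, with its top at 0.078 m as required. It spans about 58 mm over both buttons (left view, columns 120–268), so both have sprung out.

```bash
python3 -c "
from workcell import manip
print(manip.hand_in())"
```

```text
the job is handed in; nothing more can be done
None
```

I stacked the support plate, all three filter discs and the clamp ring on the post, latched the cap on top with both buttons out, and handed the job in at about 77 s; hand-in returned no verdict.

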